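# Clear up after slide preparation: bottles, slides and glassware to their places

### The job

Clear up after slide preparation: stand the two loose bottles upright in the bottle rack, each in the empty well of its own size, and leave the little bottle already there in its well. Lay the used dropper pipette down inside the kidney dish for washing. Put the slide mailer and the cover-glass box in the open case, each in the compartment that fits it, then shut the lid fully; do not tip any bottle over.

Things in the scene. Friction and masses are not known exactly. Their poses are not given: they have to be found in the camera images.
- rack: Grey bottle rack, 76 x 164 x 40 mm, fixed. Origin: centre of its underside, z up, long side along y. A top plate (upper face at z 40) with three round wells in a row at x = 0: large, 60 mm wide, at y +45.5 mm; middle, 43 mm, at y -12 mm; small, 36 mm, at y -57.5 mm (taken by the oil bottle). Bottles stand on the base plate at z = 8 mm.
- dish: White enamelled kidney dish, 212 (x) x 165 (y) x 46 mm high, fixed. Origin: middle of its underside, z up, long side along x; it bends in on the -y side. Flat floor 4 to 8 mm high from x -65 to 65, y -20 to 40 mm; the walls slope outwards. The pipette fits lengthwise, its ends resting on the slopes.
- case: White plastic slide case, 92 (x) x 158 (y) x 36 mm high, open, fixed. Origin: centre of its underside, z up. Walls 3 mm, floor at z 3 mm; a 28 mm high divider at y -26.5 mm parts it into a long compartment (y -25 to 76 mm, for the mailer) and a short one (y -76 to -28 mm, for the cover-glass box), both x -43 to 43 mm. Hinge of the lid: along its +x rim, x 47.5, z 36.5 mm.
- case_lid (a joint): Lid of the case, rad: 0 fully shut, 1.57 upright, 1.83 its stop; open at 1.6 to 1.83 at the start, leaning back to the case's +x. A plate that reaches 94 mm from the hinge, with a 30 mm wide thumb tab to 101 mm. A little friction holds it above about 1.2 rad; pushed from behind towards -x to below that, it falls shut by itself.
- oil_bottle: Small brown bottle with a black cap, 25 mm wide, 58 mm high, standing from the start in the small end well of the rack, where it stays. Origin: centre of its underside, z up.
- tall_bottle: Tall brown bottle with a black cap, loose. Body 44 mm wide, shoulder (solid up to z 112 mm), then a 22 mm cap; 120 mm high. Origin: centre of its underside, z up. Belongs in the large well.
- dropper_bottle: Small brown bottle with a white cap, loose. Body 27 mm wide, shoulder (solid up to z 62 mm), then a 13 mm cap; 70 mm high. Origin: centre of its underside, z up. Belongs in the middle well.
- pipette: Glass dropper pipette with a red rubber bulb, lying on its side, 154 mm long. Origin: under its middle, long axis y: bulb, 12 mm thick, from y -77 to -31 mm; glass stem, 7 mm thick, from there to y +77 mm. z up, its axis 5 to 6 mm above the origin.
- coverglass_box: Small grey-blue box of cover glasses, 28 (x) x 32 (y) x 15 mm high, loose. Origin: centre of its underside, z up.
- slide_mailer: Grey plastic slide mailer (flat case with ribs and a ribbed cap at one end), 33 (x) x 83 (y) x 19 mm high, loose. Origin: centre of its underside, z up.
Mind the look-alikes: they are no part of the job. What is meant by the tall_bottle is not red, and is the smaller of those in its own colour.

How it is judged:
By the outcome, as a careful person would: the job done as asked, in the order asked, and still so for the second after the job is handed in, with the robot touching nothing.
It also fails if it takes over 128 s, if anything falls off the work surface, if the arm or the gripper's body presses on something with over 40 N, if the wrist force passes 120 N, or if a joint passes its speed limit or range.

### The arm

A 7-joint arm with a two-finger parallel gripper is mounted at the origin on a cart in front of the work surface, level with it; the furniture and walls round the work are solid. World frame = base frame: x ahead of the robot, y to its left, z up, the work surface at z = 0. Lengths are in m, angles in degrees, forces in N, time in s.
With the tool pointing down it reaches from about 0.35 to 0.9 m from the base axis. Payload 8.1 kg.
Tool frame: the origin (TCP) lies midway between the tips of the shut fingers; the grasp point (between the pads) lies 19 mm behind it; z points along the fingers, y is the line along which they close (so a half turn about z gives the same grasp; the last joint's range is limited). The gripper opens to 85 mm and grips with 20 to 120 N. Pads are 22 mm wide; open, the fingers measure 114 mm over their backs; the gripper's body (76 mm by 85 mm) begins 54 mm behind the grasp point. The pads swing forward as they close: fully open they stand 13 mm farther back than shut.
Start: joints at [57.949, 24.895, 1.432, 90.138, -0.665, 64.973, -4.303], TCP at [0.276, -0.561, 0.231] pointing down, gripper open.
Joint ranges: [-149.89, 149.89], [-25.12, 119.58], [-72.63, 75.52], [4.76, 147.25], [-75.54, 255.54], [6.69, 114.76], [-157.13, 157.13]. Speed limits (degrees/s): [127.2, 127.2, 172.46, 172.46, 180, 180, 180].

### API

Orientations are given as [roll, pitch, yaw] about the fixed x, y, z axes, in that order (R = Rz(yaw) Ry(pitch) Rx(roll)).
In Python, from workcell import ctrl gives the robot as it stands.
- The arm moves only by the tool drive_tool, never from a script. Its arguments are lists of equal length, an entry for each row: "linear": the shift along the tool's x, y, z in mm, a list of three; "rot": the turn, a rotation vector about the tool's x, y, z in degrees, a list of three; "claw": the opening, from 0 (shut) to 1 (fully open). In form: {"linear": [[x, y, z], ...], "rot": [[wx, wy, wz], ...], "claw": [claw, ...]}. A call has exactly 5 rows; each row is the pose to reach, as a shift and turn from the pose commanded when the call began, along the tool's axes at that moment; what a row does not reach only later rows make up. A row lasts 1/8 s, in which the tool goes at most 62.5 mm and 10.7 degrees, less where a joint would pass 70% of its speed; a pose out of reach is approached as far as the arm can. A call with a gripper value outside its range is refused whole. The fingers move at their own pace and stop on an object; "squeeze" is the grip in N (left out, the last holds). Time passes only in rows, so rows that repeat a pose let the fingers close, or fill a call up. It gives the time, the measured TCP pose, the force, the opening and the grip force at its end, in the units of the state.
- ctrl.get_obs(): the state, without advancing time (a new reading comes with each control period).
- ctrl.capture(name): name is "scene" or "side" or "wrist"; returns the picture (384x512x3 uint8, red, green, blue); there is no depth.
- ctrl.calibration(name): a dict with "camera_matrix" (3x3 intrinsics, pixels), "k1" (the pictures are not rectified: a ray, as slopes to the right and down, at radius r is drawn at 1 + k1 r^2 times it, then the intrinsics apply), "rvec" (rotation vector, rad) and "tvec" (3), from world to camera coordinates, as OpenCV has them. Camera axes: x right, y down, z forward; pixel columns grow to the right and rows downward; lengths in m; the calibration is good to about 2 mm. A picture is of the moment at which its call begins: read the wrist's pose just before it. calibration takes no time and is no camera call; for the wrist camera it gives the pose at the moment of the call.
- ctrl.hand_in(): hands the job in; it is judged then, once.
Trained networks look in the newest picture that a camera, given by its name, has taken for a name from the list of things; names that differ only in an ending like _2 or _b are one class to them, and where a whole thing is asked for, a point or a joint stands for the part that bears it (a point fixed in the world has none). Each returns a list of dicts, best first, with "conf" (0 to 1); they miss things now and then, are a little off and sometimes report something else, mostly with a low value. They report only what shows in the picture. A call takes as long as a camera call. They do not tell look-alikes from the thing itself.
- ctrl.find_in(camera, query): "position" ([row, column] as shares, 0 to 1, of the picture: columns of its width, rows of its height, amid what is visible of it).
- ctrl.regions_of(camera, query): "region" (384x512 bool, what is visible of it) and "position" ([row, column] as shares, 0 to 1, of the picture: columns of its width, rows of its height, amid what is visible of it).
The state is a dict: "t": time; "joints": joint angles; "qvel": joint speeds; "joint_efforts": joint torques, N m; "ee_pos": TCP position; "tcp_rot": TCP orientation; "wrist_force": force on the tool from outside, world axes, zero at the start; "wrist_torque": the same for the moment, N m; "gripper_width": opening from 0.0 (shut) to 1.0 (fully open); "grip_force": force on a finger pad.
Only numpy, scipy, OpenCV 4.12 (cv2) and the standard library are available. Lean on these libraries where they do the work, as an engineer would, in place of code of your own. Each camera call takes 0.05 s, during which the arm holds its last target. There are 200 camera calls.

## Working session

There is one attempt and no reset: what is moved stays moved. The work goes in short steps, Python scripts to look and compute and a tool call to move; the robot and the scene stay as the last step left them, time stands still between calls to the robot, and variables do not carry over. Pictures are saved under pics/ and viewed, at most 14 in all, crops included, and the job is handed in when it is done.

Besides the shell and the picture viewer there is one more tool, called after "Request:" as name(argument=value, ...) on one line, values as JSON. drive_tool: Moves the arm, as the interface text tells. Its arguments: {"type":"object","properties":{"linear":{"type":"array"},"rot":{"type":"array"},"claw":{"type":"array"},"squeeze":{"type":"number"}},"required":["linear","rot","claw"]}

```bash
mkdir -p pics; ls; cat > h.py <<'E'
import numpy as np, cv2
from workcell import ctrl
from scipy.spatial.transform import Rotation as R
def ray(cam,pos,cal=None):
    c=cal or ctrl.calibration(cam); K=np.array(c["camera_matrix"],float); k1=c["k1"]
    d=np.array([k1,0,0,0,0.])
    uv=np.array([[[pos[1]*512,pos[0]*384]]],float)
    xy=cv2.undistortPoints(uv,K,d)[0,0]
    Rm=cv2.Rodrigues(np.array(c["rvec"],float))[0]; t=np.array(c["tvec"],float).ravel()
    return -Rm.T@t, Rm.T@np.array([xy[0],xy[1],1.])
def at_z(cam,pos,z,cal=None):
    o,d=ray(cam,pos,cal); return o+d*(z-o[2])/d[2]
def proj(cam,p,cal=None):
    c=cal or ctrl.calibration(cam); 
    q=cv2.projectPoints(np.array(p,float).reshape(-1,1,3),np.array(c["rvec"],float),np.array(c["tvec"],float),np.array(c["camera_matrix"],float),np.array([c["k1"],0,0,0,0.]))[0]
    return q.reshape(-1,2)
def save(cam,name,im=None):
    im=ctrl.capture(cam) if im is None else im
    cv2.imwrite(f"pics/{name}.png",im[:,:,::-1]); return im
def tool(): 
    s=ctrl.get_obs(); return np.array(s["ee_pos"]),R.from_euler("xyz",s["tcp_rot"],degrees=True)
def delta(p,yaw=None):
    """shift (mm) in tool axes, turn about tool z to reach p with tool down, closing line (tool y) at world angle yaw"""
    t,r=tool(); s=r.inv().apply(np.array(p)-t)*1000
    if yaw is None: return s.round(1),None
    y=r.apply([0,1,0]); a=np.degrees(np.arctan2(y[1],y[0])); d=(yaw-a+90)%180-90
    return s.round(1), round(-d,1)
E
python3 - <<'E'
from h import *
print(ctrl.get_obs())
a=save("scene","sc1");b=save("side","si1")
both=np.vstack([a,b])
for cam in["scene","side"]:
    print(cam,(-ray(cam,[.5,.5])[0]).round(2),ray(cam,[.5,.5])[1].round(2))
    for q in["rack","dish","case","case_lid","oil_bottle","tall_bottle","dropper_bottle","pipette","coverglass_box","slide_mailer"]:
        print(q,[(round(f["conf"],2),int(f["position"][0]*384),int(f["position"][1]*512),at_z(cam,f["position"],0.02).round(3)[:2].tolist()) for f in ctrl.find_in(cam,q)])
E
```

```text
pics
{'t': 0.0, 'joints': array([57.94848055, 24.93560791,  1.4302736 , 90.1877737 , -0.66415598,
       64.97238332, -4.30387318]), 'qvel': array([ 0.00430039,  0.04442706,  0.06319105,  0.0575481 , -0.01425623,
        0.02981106, -0.09164824]), 'joint_efforts': array([-2.31399954e-04, -6.70466352e+01,  1.02602810e+00, -3.16212916e+01,
        1.60007982e-02,  1.24032199e-02,  8.68240136e-06]), 'ee_pos': array([ 0.27541517, -0.56050295,  0.23054396]), 'tcp_rot': array([-1.79912913e+02,  8.14719995e-03,  2.61687536e+01]), 'wrist_force': array([0.48597541, 0.73751222, 1.00349808]), 'wrist_torque': array([-0.07233481, -0.03118748,  0.02557829]), 'grip_force': 0.0, 'gripper_width': 0.9989036152196392}
scene [ 0.45  0.78 -0.63] [ 0.73  0.54 -0.42]
rack [(0.72, 188, 252, [0.634, 0.032]), (0.71, 149, 207, [0.817, 0.376])]
dish [(0.78, 205, 305, [0.627, -0.158])]
case [(0.55, 163, 199, [0.691, 0.302])]
case_lid [(0.63, 150, 203, [0.801, 0.38]), (0.4, 259, 286, [0.365, -0.268])]
oil_bottle [(0.59, 187, 268, [0.671, -0.002]), (0.21, 189, 250, [0.624, 0.032])]
tall_bottle [(0.97, 167, 293, [0.851, 0.024]), (0.73, 183, 216, [0.601, 0.148]), (0.56, 206, 213, [0.471, 0.047])]
dropper_bottle []
pipette [(0.57, 190, 248, [0.619, 0.036])]
coverglass_box []
slide_mailer [(0.78, 259, 287, [0.364, -0.27])]
side [-0.32 -0.79 -0.54] [ 0.25 -0.82 -0.52]
rack [(0.91, 203, 222, [0.625, 0.039])]
dish [(0.91, 160, 252, [0.618, -0.186])]
case [(0.91, 252, 176, [0.653, 0.231])]
case_lid [(0.88, 228, 162, [0.717, 0.163])]
oil_bottle [(0.23, 179, 323, [0.413, -0.128])]
tall_bottle [(0.98, 204, 267, [0.522, 0.018]), (0.59, 192, 312, [0.43, -0.061]), (0.55, 162, 180, [0.813, -0.134])]
dropper_bottle [(0.8, 234, 316, [0.393, 0.105])]
pipette [(0.53, 292, 322, [0.358, 0.267])]
coverglass_box [(0.63, 291, 313, [0.374, 0.268]), (0.48, 179, 324, [0.409, -0.128])]
slide_mailer [(0.71, 163, 343, [0.371, -0.228])]
```

```bash
python3 - <<'E'
import cv2,numpy as np
a=cv2.imread("pics/sc1.png")[110:310,130:390];b=cv2.imread("pics/si1.png")[90:330,110:390]
cv2.imwrite("pics/v1.png",cv2.resize(a,(780,600),interpolation=cv2.INTER_CUBIC))
cv2.imwrite("pics/v2.png",cv2.resize(b,(700,600),interpolation=cv2.INTER_CUBIC))
E
```

```text
(no output)
```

View pics/v1.png

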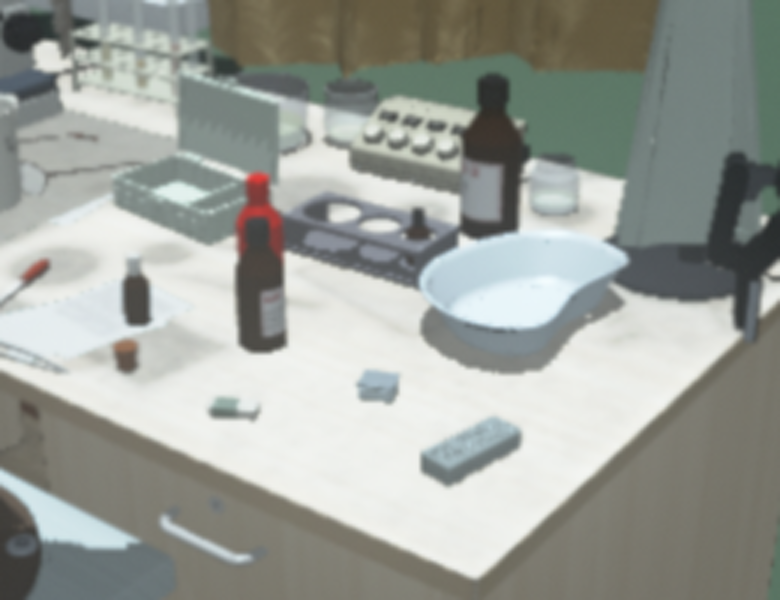

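View pics/v2.png

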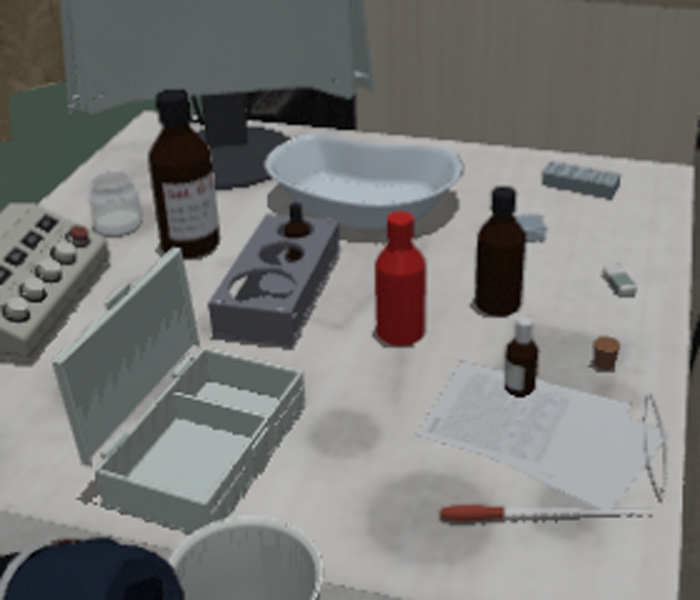

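The scene picture shows three tall bottles: a red one (scene ~216,183), a large brown one (293,167; side 180,162), and a smaller brown one (217,205; side 309,190). The smaller brown is neither red nor the larger, so it is tall_bottle. The cover-glass box is the blue box at scene (256,238); the green/white eraser (208,245) is not part of the job.

```bash
python3 - <<'E'
from h import *
def sc(x,y): return [(110+y/3)/384,(130+x/3)/512]
def sd(x,y): return [(90+y/2.5)/384,(110+x/2.5)/512]
for n,a,b,z in [("tall",(262,340),(500,303),0.006),("drop",(137,318),(520,388),0.005),("red",None,(400,334),0.006),("box",(378,385),(530,227),.012),("mailer",(470,450),(582,180),.015),("bulb end",None,(440,513),.006),("tip",None,(652,515),.004),
 ("case c1 near (-x,+y?)",None,(182,500),.036),("case2",None,(303,375),.036),("case3",None,(205,350),.036),("case4",None,(100,475),.036),
 ("rack1",None,(290,320),.04),("rack2",None,(338,230),.04),("rack3",None,(212,300),.04),("rack4",None,(275,215),.04),
 ("big well",None,(263,285),.04),("bigbrown",(490,232),(190,250),.005),("dish L",None,(265,165),.046),("dish R",None,(462,165),.046),("eraser",(235,408),(620,280),.008),("cork",(126,365),(606,365),.005)]:
    print(n,at_z("scene",sc(*a),z).round(3)[:2] if a else "", at_z("side",sd(*b),z).round(3)[:2])
c=ctrl.calibration("wrist");o,d=ray("wrist",[.5,.5]);t,r=tool()
print(r.inv().apply(o-t),r.inv().apply(d),c["camera_matrix"])
c=ctrl.calibration("wrist");Rm=cv2.Rodrigues(np.array(c["rvec"]))[0]; print(r.inv().as_matrix()@Rm.T)
E
```

```text
tall [ 0.423 -0.009] [0.425 0.002]
drop [0.388 0.113] [0.388 0.12 ]
red  [0.502 0.071]
box [ 0.412 -0.146] [ 0.417 -0.135]
mailer [ 0.369 -0.265] [ 0.375 -0.248]
bulb end  [0.421 0.275]
tip  [0.275 0.239]
case c1 near (-x,+y?)  [0.589 0.337]
case2  [0.553 0.184]
case3  [0.643 0.173]
case4  [0.656 0.33 ]
rack1  [0.587 0.12 ]
rack2  [ 0.592 -0.036]
rack3  [0.664 0.108]
rack4  [ 0.663 -0.05 ]
big well  [0.629 0.074]
bigbrown [ 0.742 -0.045] [ 0.747 -0.019]
dish L  [ 0.708 -0.143]
dish R  [ 0.5   -0.192]
eraser [ 0.318 -0.07 ] [ 0.32  -0.061]
cork [0.319 0.058] [0.322 0.072]
[ 6.65204385e-02  1.20366417e-04 -1.43514907e-01] [-0.2866502   0.0026222   0.95827085] [[314.69767435   0.         255.22781056]
 [  0.         314.69767435 185.30788872]
 [  0.           0.           1.        ]]
[[ 6.46626794e-04 -9.63930503e-01 -2.66153279e-01]
 [ 9.99999791e-01  6.28010909e-04  1.55052712e-04]
 [ 1.76871241e-05 -2.66153323e-01  9.63930707e-01]]
```

Request:
drive_tool(linear=[[0, 0, -60], [30, -20, -110], [80, -60, -150], [130, -100, -170], [180, -140, -170]], rot=[[0, 0, 0], [0, 0, 5], [0, 0, 10], [0, 0, 18], [0, 0, 26]], claw=[1, 1, 1, 1, 1])

```text
t: 1.72
ee_pos: [0.3687, -0.371, 0.4018]
tcp_rot: [179.9, -0.1, -0.1]
wrist_force: [1.7, -0.2, 0.4]
gripper_width: 1.0
grip_force: 0.0
```

```bash
python3 - <<'E'
from h import *
s=ctrl.get_obs();print(s["ee_pos"],s["tcp_rot"]);print(delta([.55,.04,.40],90))
E
```

```text
[ 0.36873366 -0.37097013  0.40181966] [ 1.79878237e+02 -1.43931998e-01 -1.36360401e-01]
(array([ 180.3, -411.4,    1.4]), np.float64(-0.1))
```

Request:
drive_tool(linear=[[20, -58, 0], [40, -116, 0], [65, -170, 0], [90, -225, 0], [115, -280, 0]], rot=[[0, 0, 0], [0, 0, 0], [0, 0, 0], [0, 0, 0], [0, 0, 0]], claw=[1, 1, 1, 1, 1])

```text
t: 2.35
ee_pos: [0.4825, -0.09, 0.4004]
tcp_rot: [180.0, -0.1, 0.1]
wrist_force: [1.0, -0.2, -0.7]
gripper_width: 0.998
grip_force: 0.0
```

Request:
drive_tool(linear=[[25, -50, 0], [50, -100, 0], [65, -130, 0], [65, -130, 0], [65, -130, 0]], rot=[[0, 0, 0], [0, 0, 0], [0, 0, 0], [0, 0, 0], [0, 0, 0]], claw=[1, 1, 1, 1, 1])

```text
t: 2.98
ee_pos: [0.5465, 0.0375, 0.3999]
tcp_rot: [180.0, 0.0, 0.1]
wrist_force: [-0.4, -0.8, 0.2]
gripper_width: 0.999
grip_force: 0.0
```

```bash
python3 - <<'E'
from h import *
cal=ctrl.calibration("wrist");im=save("wrist","w1");import pickle;pickle.dump(cal,open("w1.pkl","wb"))
s=ctrl.get_obs();print(s["ee_pos"],s["tcp_rot"],s["qvel"])
save("wrist","w1b",cv2.resize(im,(800,600)))
for q in["rack","dish","case","oil_bottle","tall_bottle","dropper_bottle","pipette","coverglass_box","slide_mailer"]:
        print(q,[(round(f["conf"],2),int(f["position"][0]*384),int(f["position"][1]*512),at_z("wrist",f["position"],0.02,cal).round(3)[:2].tolist()) for f in ctrl.find_in("wrist",q)])
E
```

```text
[0.54644805 0.0370883  0.4000611 ] [1.79957173e+02 6.84367461e-04 7.43256785e-02] [ 0.57188718 -0.38012023  0.05610921  0.07068914 -0.09048136 -0.03501042
 -0.18393502]
rack [(0.97, 88, 257, [0.629, 0.034])]
dish [(0.68, 101, 383, [0.61, -0.171])]
case [(0.57, 91, 115, [0.624, 0.263]), (0.57, 101, 383, [0.61, -0.171])]
oil_bottle [(0.58, 85, 294, [0.633, -0.025])]
tall_bottle [(0.85, 213, 280, [0.416, -0.008]), (0.6, 167, 237, [0.5, 0.067]), (0.59, 8, 301, [0.746, -0.032])]
dropper_bottle [(0.76, 230, 208, [0.384, 0.12])]
pipette [(0.48, 221, 128, [0.401, 0.264])]
coverglass_box [(0.68, 207, 354, [0.428, -0.139]), (0.56, 219, 128, [0.404, 0.263])]
slide_mailer [(0.86, 228, 417, [0.389, -0.257])]
```

View pics/w1b.png

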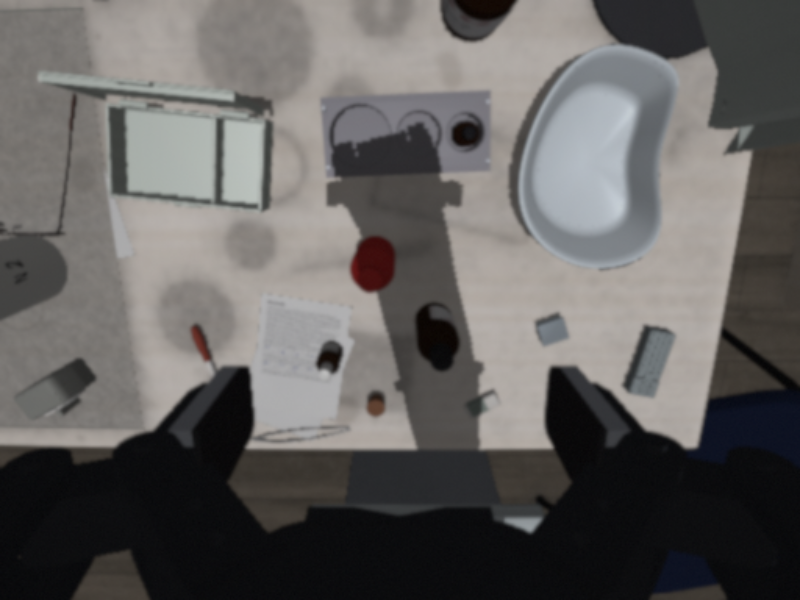

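The overview shows the rack (centre ~406,133 of 800x600), dish (600,155, dent to the right, i.e. -y), case (190,155, lid along +x), tall bottle (437,335), dropper (328,358), pipette bulb (200,342), box (551,329) and mailer (650,361). All match the earlier triangulated positions.

```bash
cat >> h.py <<'E'
import pickle
E
python3 - <<'E'
from h import *
cal=pickle.load(open("w1.pkl","rb"))
g=lambda x,y,z: at_z("wrist",[y/600,x/800],z,cal)[:2].round(4)
print("rack",[g(*p,.04) for p in[(322,98),(490,91),(492,172),(328,176)]], "wells",[g(*p,.04) for p in[(361,133),(418,134),(466,131)]])
print("case",[g(*p,.036) for p in[(108,104),(272,116),(265,210),(112,195)]],"divider top",g(219,118,.028),g(219,203,.028))
print("box",g(551,327,.015),"mailer",[g(*p,.019) for p in[(648,325),(674,333),(652,397),(626,388)]])
print("bulb",g(193,326,.006),g(213,372,.005))
im=cv2.imread("pics/w1.png")[:,:,::-1]
ctrl.capture("wrist")
for q,z in[("rack",.04),("dish",.046),("coverglass_box",.015),("slide_mailer",.019)]:
    for f in ctrl.regions_of("wrist",q)[:1]:
        m=f["region"];ys,xs=np.nonzero(m)
        P=np.array([at_z("wrist",[(y+.5)/384,(x+.5)/512],z,cal)[:2] for y,x in zip(ys,xs)]).astype(np.float32)
        print(q,f["conf"],cv2.minAreaRect(P*1000),P.mean(0))
        if q=="dish": np.save("dish.npy",P)
E
```

```text
rack [array([0.6655, 0.1112]), array([ 0.6724, -0.0505]), array([ 0.5962, -0.0562]), array([0.5917, 0.1078])] wells [array([0.633 , 0.0741]), array([0.6322, 0.0183]), array([ 0.6353, -0.0287])]
case [array([0.6618, 0.3236]), array([0.6493, 0.1616]), array([0.5574, 0.1744]), array([0.5731, 0.3322])] divider top [0.6482 0.2169] [0.5638 0.2243]
box [ 0.4232 -0.1376] mailer [array([ 0.4271, -0.2477]), array([ 0.4173, -0.2795]), array([ 0.3362, -0.2657]), array([ 0.3481, -0.2326])]
bulb [0.4199 0.2762] [0.3612 0.259 ]
dish 0.76 ((605.4798583984375, -155.96160888671875), (215.08038330078125, 150.06858825683594), 0.0631546676158905) [ 0.60818744 -0.1617275 ]
coverglass_box 0.84 ((418.41131591796875, -139.24545288085938), (31.417434692382812, 32.33879470825195), 19.88393783569336) [ 0.41854414 -0.13919187]
slide_mailer 0.88 ((381.2987060546875, -256.65936279296875), (41.7996940612793, 84.45780181884766), 79.33875274658203) [ 0.38228178 -0.25673586]
```

Request:
drive_tool(linear=[[-32, -16, 20], [-64, -32, 50], [-96, -48, 90], [-130, -64, 130], [-161, -83, 180]], rot=[[0, 0, -10], [0, 0, -20], [0, 0, -30], [0, 0, -40], [0, 0, -50]], claw=[1, 1, 1, 1, 1])

```text
t: 4.35
ee_pos: [0.3848, 0.1214, 0.2195]
tcp_rot: [179.9, -0.1, 50.5]
wrist_force: [1.5, 1.0, -0.9]
gripper_width: 1.001
grip_force: 0.0
```

Request:
drive_tool(linear=[[0, 0, 0], [0, 0, 0], [0, 0, 0], [0, 0, 0], [0, 0, 0]], rot=[[0, 0, -10], [0, 0, -20], [0, 0, -30], [0, 0, -40], [0, 0, -40]], claw=[1, 1, 1, 1, 1])

```text
t: 4.97
ee_pos: [0.3855, 0.121, 0.2201]
tcp_rot: [180.0, -0.0, 90.1]
wrist_force: [0.4, 0.7, 0.3]
gripper_width: 1.001
grip_force: 0.0
```

```bash
python3 - <<'E'
from h import *
cal=ctrl.calibration("wrist");im=save("wrist","w2");pickle.dump(cal,open("w2.pkl","wb"))
s=ctrl.get_obs();print(s["t"],s["ee_pos"],s["tcp_rot"],s["joints"])
for f in ctrl.regions_of("wrist","dropper_bottle"):
    print(f["conf"],np.array(f["position"])*[384,512])
    for z in(.03,.07): print(z,at_z("wrist",f["position"],z,cal))
save("wrist","w2b",cv2.resize(im,(700,525)))
E
```

```text
5.025 [0.38547876 0.1209316  0.22006994] [ 1.79991141e+02 -3.08645970e-03  8.99408461e+01] [  7.28953071   7.91617325 -35.20784937 117.31824943   5.47772087
  56.31186698 -30.76347523]
0.97 [167.1936 256.2048]
0.03 [0.38594247 0.116101   0.03      ]
0.07 [0.38578699 0.12470092 0.07      ]
```

View pics/w2b.png

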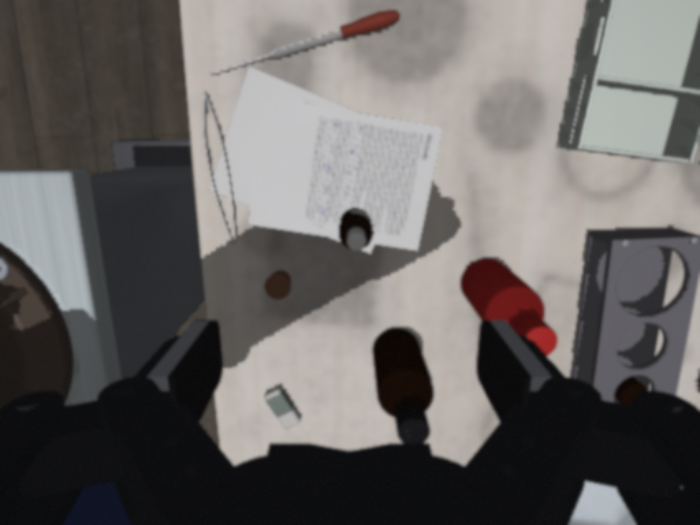

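```bash
python3 - <<'E'
from h import *
cal=pickle.load(open("w2.pkl","rb"))
g=lambda x,y,z: at_z("wrist",[y/525,x/700],z,cal)[:2].round(4)
print("drop cap",g(357,238,.07),"base far edge",g(355,207,.003))
print("pip",g(398,17,.006),g(213,73,.004),"joint",g(342,34,.006))
print("tall cap",g(413,430,.12),"base far edge",g(397,328,.003))
E
```

```text
drop cap [0.3905 0.118 ] base far edge [0.39   0.1289]
pip [0.4216 0.2746] [0.278 0.235] joint [0.3792 0.2625]
tall cap [ 0.4279 -0.0016] base far edge [0.4291 0.0176]
```

Request:
drive_tool(linear=[[-4, 4.5, 60], [-4, 4.5, 110], [-4, 4.5, 160], [-4, 4.5, 185], [-4, 4.5, 185]], rot=[[0, 0, 0], [0, 0, 0], [0, 0, 0], [0, 0, 0], [0, 0, 0]], claw=[1, 1, 1, 1, 1], squeeze=35)

```text
t: 5.7
ee_pos: [0.3887, 0.1167, 0.0338]
tcp_rot: [-179.8, 0.1, 90.1]
wrist_force: [-0.4, -0.1, 0.6]
gripper_width: 1.003
grip_force: 0.0
```

Request:
drive_tool(linear=[[0, 0, 0], [0, 0, 0], [0, 0, 0], [0, 0, 0], [0, 0, 0]], rot=[[0, 0, 0], [0, 0, 0], [0, 0, 0], [0, 0, 0], [0, 0, 0]], claw=[0, 0, 0, 0, 0])

```text
t: 6.32
ee_pos: [0.3905, 0.117, 0.0359]
tcp_rot: [179.9, -0.0, 90.1]
wrist_force: [-1.8, -0.7, 10.3]
gripper_width: 0.307
grip_force: 33.7
```

Request:
drive_tool(linear=[[0, 0, 0], [0, 0, 0], [0, 0, 0], [0, 0, 0], [0, 0, 0]], rot=[[0, 0, 0], [0, 0, 0], [0, 0, 0], [0, 0, 0], [0, 0, 0]], claw=[0, 0, 0, 0, 0])

```text
t: 6.95
ee_pos: [0.3905, 0.117, 0.0358]
tcp_rot: [179.9, -0.0, 90.1]
wrist_force: [-1.2, -1.3, 9.2]
gripper_width: 0.306
grip_force: 33.7
```

Request:
drive_tool(linear=[[0, 0, -50], [0, 0, -110], [-10, 20, -165], [-28, 70, -185], [-50, 125, -185]], rot=[[0, 0, 0], [0, 0, 0], [0, 0, 0], [0, 0, 0], [0, 0, 0]], claw=[0, 0, 0, 0, 0])

```text
t: 7.58
ee_pos: [0.5174, 0.067, 0.2232]
tcp_rot: [179.7, 0.0, 90.2]
wrist_force: [0.7, 1.0, 0.5]
gripper_width: 0.305
grip_force: 34.7
```

Request:
drive_tool(linear=[[-22, 52, 0], [-42, 98, 20], [-50, 116.5, 60], [-50, 116.5, 75], [-50, 116.5, 75]], rot=[[0, 0, 0], [0, 0, 0], [0, 0, 0], [0, 0, 0], [0, 0, 0]], claw=[0, 0, 0, 0, 0])

```text
t: 8.2
ee_pos: [0.6302, 0.0182, 0.1444]
tcp_rot: [-179.9, -0.0, 90.2]
wrist_force: [0.2, -0.3, -0.1]
gripper_width: 0.303
grip_force: 34.7
```

```bash
python3 - <<'E'
from h import *
cal=ctrl.calibration("wrist");im=save("wrist","w3");pickle.dump(cal,open("w3.pkl","wb"))
s=ctrl.get_obs();print(s["t"],s["ee_pos"],s["tcp_rot"],s["wrist_force"],s["gripper_width"])
# predicted rack outline/wells
c=np.array([.6315,.0281]);a=np.radians(2);ax=np.array([np.cos(a),np.sin(a)]);ay=np.array([-np.sin(a),np.cos(a)])
im=im.copy()
for yy,r in((.0455,.03),(-.012,.0215),(-.0575,.018)):
    th=np.linspace(0,2*np.pi,60);P=np.array([[*(c+ay*(yy+r*np.sin(t))+ax*r*np.cos(t)),.04] for t in th])
    cv2.polylines(im,[proj("wrist",P,cal).astype(int)],True,(0,255,0))
save("wrist","w3b",cv2.resize(im,(700,525)))
E
```

```text
8.25 [0.63098651 0.01860155 0.14582873] [-1.79990554e+02 -2.54625722e-02  9.02322512e+01] [0.35897322 0.61509298 0.6511555 ] 0.30486326677734515
```

View pics/w3b.png

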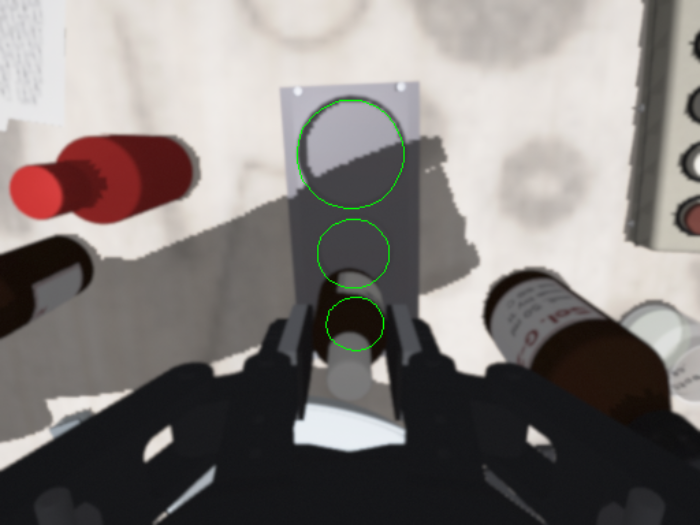

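Request:
drive_tool(linear=[[-1, 1, 40], [-1, 1, 75], [-1, 1, 99], [-1, 1, 99], [-1, 1, 99]], rot=[[0, 0, 0], [0, 0, 0], [0, 0, 0], [0, 0, 0], [0, 0, 0]], claw=[0, 0, 0, 0, 0])

```text
t: 8.88
ee_pos: [0.6337, 0.0172, 0.0483]
tcp_rot: [179.8, -0.0, 90.2]
wrist_force: [-0.2, 0.5, -0.8]
gripper_width: 0.3
grip_force: 34.8
```

Request:
drive_tool(linear=[[0, 0, 0], [0, 0, 0], [0, 0, 0], [0, 0, 0], [0, 0, 0]], rot=[[0, 0, 0], [0, 0, 0], [0, 0, 0], [0, 0, 0], [0, 0, 0]], claw=[0.4, 0.6, 0.6, 0.6, 0.6])

```text
t: 9.5
ee_pos: [0.6327, 0.0166, 0.0459]
tcp_rot: [-180.0, 0.0, 90.2]
wrist_force: [0.1, 0.1, -0.3]
gripper_width: 0.598
grip_force: 0.0
```

Request:
drive_tool(linear=[[0, 0, -55], [0, 0, -110], [-4, -30, -160], [-8, -85, -175], [-13, -145, -175]], rot=[[0, 0, 0], [0, 0, 0], [0, 0, 0], [0, 0, 0], [0, 0, 0]], claw=[0.6, 0.6, 1, 1, 1])

```text
t: 10.12
ee_pos: [0.4873, 0.0035, 0.2223]
tcp_rot: [179.8, -0.0, 90.2]
wrist_force: [-0.6, 0.3, 0.3]
gripper_width: 0.998
grip_force: 0.0
```

Request:
drive_tool(linear=[[-4, -40, 0], [-6.5, -59.5, 0], [-6.5, -59.5, 0], [-6.5, -59.5, 0], [-6.5, -59.5, 0]], rot=[[0, 0, 0], [0, 0, 0], [0, 0, 0], [0, 0, 0], [0, 0, 0]], claw=[1, 1, 1, 1, 1])

```text
t: 10.75
ee_pos: [0.4291, -0.0032, 0.2209]
tcp_rot: [180.0, -0.0, 90.2]
wrist_force: [0.1, 0.8, -0.4]
gripper_width: 0.998
grip_force: 0.0
```

```bash
python3 - <<'E'
from h import *
cal=ctrl.calibration("wrist");im=save("wrist","w4");pickle.dump(cal,open("w4.pkl","wb"))
s=ctrl.get_obs();print(s["t"],s["ee_pos"],s["tcp_rot"],s["wrist_force"],s["gripper_width"])
im=im.copy()
for p,r,z in(([.4285,-.003],.022,.0),([.4285,-.003],.011,.12)):
    th=np.linspace(0,2*np.pi,60);P=np.array([[p[0]+r*np.cos(t),p[1]+r*np.sin(t),z] for t in th])
    cv2.polylines(im,[proj("wrist",P,cal).astype(int)],True,(0,255,0))
b=cv2.resize(im,(700,525))
sd=save("side","si2")
cv2.imwrite("pics/w4b.png",cv2.resize(np.hstack([im,sd])[:,:,::-1],(800,300)))
E
```

```text
10.8 [ 0.42897849 -0.00319615  0.22087849] [-1.79998292e+02 -3.23545150e-02  9.01837874e+01] [ 1.01218617  0.14034738 -0.0356247 ] 0.9999130519880542
```

View pics/w4b.png

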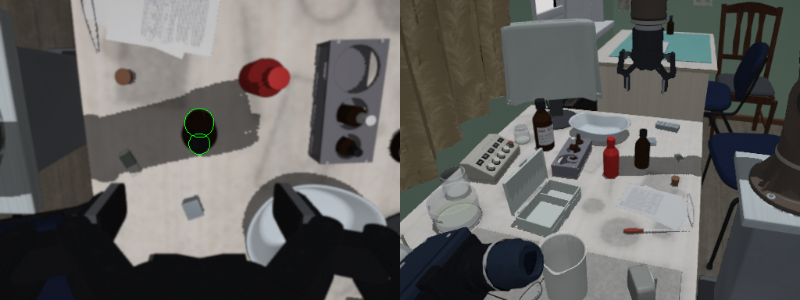

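The picture shows the dropper bottle standing in the middle well. The green circles lie on the tall bottle (wrist picture 198,130): brown, smaller than the other brown one (side 540,125), so it is the one meant.

Request:
drive_tool(linear=[[0, 0, 50], [0, 0, 100], [0, 0, 145], [0, 0, 165], [0, 0, 165]], rot=[[0, 0, 0], [0, 0, 0], [0, 0, 0], [0, 0, 0], [0, 0, 0]], claw=[1, 1, 1, 1, 1], squeeze=50)

```text
t: 11.48
ee_pos: [0.4274, -0.0032, 0.0547]
tcp_rot: [-179.8, -0.0, 90.2]
wrist_force: [-1.4, 0.1, -0.9]
gripper_width: 1.001
grip_force: 0.0
```

Request:
drive_tool(linear=[[0, 0, 0], [0, 0, 0], [0, 0, 0], [0, 0, 0], [0, 0, 0]], rot=[[0, 0, 0], [0, 0, 0], [0, 0, 0], [0, 0, 0], [0, 0, 0]], claw=[0, 0, 0, 0, 0])

```text
t: 12.1
ee_pos: [0.429, -0.0035, 0.0571]
tcp_rot: [179.9, 0.0, 90.2]
wrist_force: [-1.1, 0.2, 8.1]
gripper_width: 0.507
grip_force: 49.5
```

Request:
drive_tool(linear=[[0, 0, 0], [0, 0, 0], [0, 0, -5], [0, 0, -15], [0, 0, -30]], rot=[[0, 0, 0], [0, 0, 0], [0, 0, 0], [0, 0, 0], [0, 0, 0]], claw=[0, 0, 0, 0, 0])

```text
t: 12.72
ee_pos: [0.4281, -0.0034, 0.0869]
tcp_rot: [-180.0, -0.0, 90.2]
wrist_force: [-0.1, 0.7, -1.1]
gripper_width: 0.505
grip_force: 50.6
```

Request:
drive_tool(linear=[[0, 0, -55], [0, 0, -110], [0, 10, -150], [18, 55, -155], [38, 105, -155]], rot=[[0, 0, 0], [0, 0, 0], [0, 0, 0], [0, 0, 0], [0, 0, 0]], claw=[0, 0, 0, 0, 0])

```text
t: 13.35
ee_pos: [0.5346, 0.0346, 0.2436]
tcp_rot: [179.8, 0.0, 90.1]
wrist_force: [0.9, -1.2, -1.0]
gripper_width: 0.504
grip_force: 51.0
```

Request:
drive_tool(linear=[[20, 50, 0], [39.5, 97.5, 20], [39.5, 97.5, 70], [39.5, 97.5, 100], [39.5, 97.5, 100]], rot=[[0, 0, 0], [0, 0, 0], [0, 0, 0], [0, 0, 0], [0, 0, 0]], claw=[0, 0, 0, 0, 0])

```text
t: 13.98
ee_pos: [0.6288, 0.0741, 0.1395]
tcp_rot: [-179.7, 0.0, 90.2]
wrist_force: [-0.6, 0.0, -0.9]
gripper_width: 0.502
grip_force: 51.2
```

```bash
python3 - <<'E'
from h import *
cal=ctrl.calibration("wrist");im=save("wrist","w5").copy()
s=ctrl.get_obs();print(s["t"],s["ee_pos"],s["tcp_rot"],s["wrist_force"],s["gripper_width"])
t=s["ee_pos"]
for p,r,z in(([.631,.0745],.030,.04),([t[0],t[1]],.022,t[2]-.056),):
    th=np.linspace(0,2*np.pi,60);P=np.array([[p[0]+r*np.cos(t),p[1]+r*np.sin(t),z] for t in th])
    cv2.polylines(im,[proj("wrist",P,cal).astype(int)],True,(0,255,0))
cv2.imwrite("pics/w5b.png",cv2.resize(im[80:330,130:430,::-1],(600,500)))
E
```

```text
14.025 [0.63014224 0.07452726 0.14152943] [-1.79929644e+02 -1.13615966e-02  9.01712202e+01] [ 0.20973246  0.94534485 -0.88131867] 0.5063693828110164
```

View pics/w5b.png

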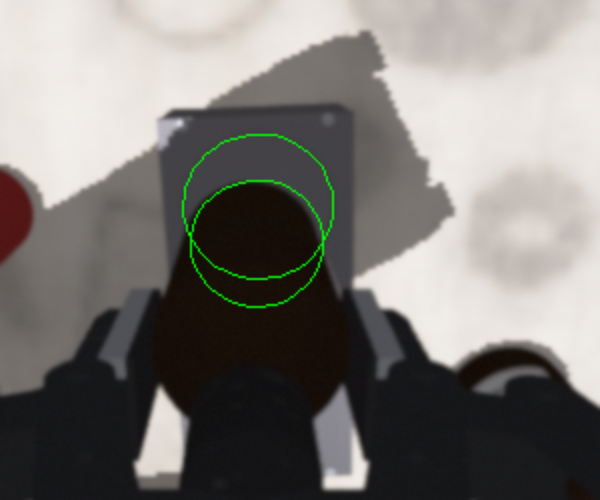

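The tall bottle hangs over the large well and its predicted base circle (257,245) matches its real edge, so I lower it.

Request:
drive_tool(linear=[[0, 1, 35], [0, 1, 60], [0, 1, 75], [0, 1, 75], [0, 1, 75]], rot=[[0, 0, 0], [0, 0, 0], [0, 0, 0], [0, 0, 0], [0, 0, 0]], claw=[0, 0, 0, 0, 0])

```text
t: 14.65
ee_pos: [0.6325, 0.075, 0.0676]
tcp_rot: [179.9, -0.0, 90.2]
wrist_force: [0.6, 0.3, -1.6]
gripper_width: 0.504
grip_force: 51.2
```

Request:
drive_tool(linear=[[0, 0, 0], [0, 0, 0], [0, 0, 0], [0, 0, 0], [0, 0, 0]], rot=[[0, 0, 0], [0, 0, 0], [0, 0, 0], [0, 0, 0], [0, 0, 0]], claw=[0.6, 0.8, 0.9, 0.9, 0.9])

```text
t: 15.28
ee_pos: [0.6315, 0.0746, 0.066]
tcp_rot: [-180.0, 0.0, 90.2]
wrist_force: [-0.3, -0.4, -0.2]
gripper_width: 0.899
grip_force: 0.0
```

Request:
drive_tool(linear=[[0, 0, -55], [0, 0, -110], [15, -20, -165], [45, -65, -180], [80, -115, -180]], rot=[[0, 0, 0], [0, 0, 0], [0, 0, 7], [0, 0, 17], [0, 0, 27]], claw=[0.9, 1, 1, 1, 1])

```text
t: 15.9
ee_pos: [0.5161, 0.1553, 0.2477]
tcp_rot: [179.9, -0.2, 62.8]
wrist_force: [-0.8, 1.8, 0.7]
gripper_width: 1.001
grip_force: 0.0
```

```bash
python3 - <<'E'
from h import *
s=ctrl.get_obs();print(s["t"],s["ee_pos"],s["tcp_rot"])
print(delta([.364,.259,.18],105.4))
import scipy.ndimage as nd
P=np.load("dish.npy"); c=P.mean(0)
# long-axis: symmetric under reflection across the dish y axis -> find angle/centre with best mirrored IoU
g=np.zeros((400,400),np.uint8); q=((P-c)*1000+200).astype(int); g[q[:,0],q[:,1]]=1; g=cv2.morphologyEx(g,cv2.MORPH_CLOSE,np.ones((7,7)))
best=[]
for a in range(-20,21,2):
    M=cv2.getRotationMatrix2D((200,200),a,1); h=cv2.warpAffine(g,M,(400,400),flags=0)
    f=h[::-1]
    for sft in range(-12,13,2):
        k=np.roll(f,sft,0); best.append(((h&k).sum()/(h|k).sum(),a,sft))
best.sort(reverse=True);print(best[:5],c,P.min(0),P.max(0))
E
```

```text
15.9 [0.51614515 0.15534784 0.24771641] [ 1.79865497e+02 -1.61680476e-01  6.27582573e+01]
(array([  22.3, -182.9,   67.4]), np.float64(47.4))
[(np.float64(0.9223821412835952), 0, -8), (np.float64(0.9218176479224783), 0, -6), (np.float64(0.9149294126252652), 0, -10), (np.float64(0.9133898552843152), 2, -6), (np.float64(0.9133231016589929), -2, -8)] [ 0.60818744 -0.1617275 ] [ 0.49795613 -0.23106526] [ 0.7130448  -0.08093946]
```

Request:
drive_tool(linear=[[5, -45, 10], [10, -92, 25], [16, -140, 40], [22, -183, 60], [22, -183, 67]], rot=[[0, 0, 10], [0, 0, 20], [0, 0, 30], [0, 0, 40], [0, 0, 47]], claw=[1, 1, 1, 1, 1])

```text
t: 16.52
ee_pos: [0.3597, 0.2582, 0.1784]
tcp_rot: [-180.0, 0.1, 16.2]
wrist_force: [0.5, -0.8, 0.8]
gripper_width: 1.0
grip_force: 0.0
```

```bash
python3 - <<'E'
from h import *
ctrl.capture("wrist")
cal=ctrl.calibration("wrist");im=save("wrist","w6").copy()
s=ctrl.get_obs();print(s["t"],s["ee_pos"],s["tcp_rot"])
c=np.array([.350,.2548]);u=np.array([.9638,.2658])
P=np.array([[*(c+u*k),.005] for k in(.077,.031,.015,0,-.077)])
for q in proj("wrist",P,cal): cv2.circle(im,tuple(int(v) for v in q),2,(0,255,0),1)
cv2.imwrite("pics/w6b.png",cv2.resize(im[:330,:,::-1],(800,516)))
for f in ctrl.regions_of("wrist","pipette"): 
    ys,xs=np.nonzero(f["region"]); Q=np.array([at_z("wrist",[(y+.5)/384,(x+.5)/512],.005,cal)[:2] for y,x in zip(ys,xs)])
    print(f["conf"],cv2.minAreaRect((Q*1000).astype(np.float32)),Q.mean(0))
E
```

```text
16.625 [0.36197171 0.25669536 0.17853495] [1.79963715e+02 5.51475319e-02 1.61955279e+01]
0.88 ((348.11993408203125, 254.58340454101562), (151.46356201171875, 11.084094047546387), 15.526209831237793) [0.37097737 0.26059897]
```

View pics/w6b.png

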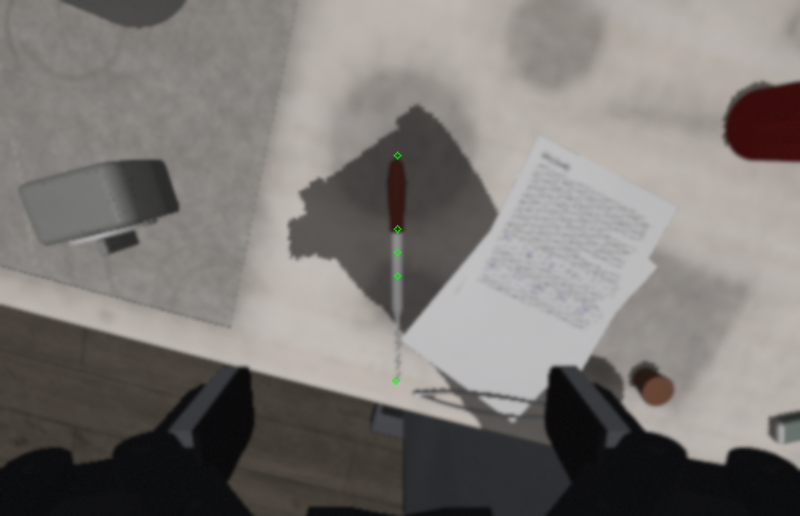

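Markers lie on the pipette (bulb 397,190; grasp mark 397,252 on the stem just past the bulb). Lowering.

Request:
drive_tool(linear=[[0, -1, 55], [0, -1, 105], [0, -1, 145], [0, -1, 165], [0, -1, 173]], rot=[[0, 0, 0], [0, 0, 0], [0, 0, 0], [0, 0, 0], [0, 0, 0]], claw=[0.5, 0.5, 0.5, 0.5, 0.5], squeeze=20)

```text
t: 17.3
ee_pos: [0.363, 0.2571, 0.0052]
tcp_rot: [180.0, 0.1, 16.2]
wrist_force: [-0.3, 0.5, 0.5]
gripper_width: 0.501
grip_force: 0.0
```

Request:
drive_tool(linear=[[0, 0, 0], [0, 0, 0], [0, 0, 0], [0, 0, 0], [0, 0, 0]], rot=[[0, 0, 0], [0, 0, 0], [0, 0, 0], [0, 0, 0], [0, 0, 0]], claw=[0.4, 0.2, 0, 0, 0])

```text
t: 17.92
ee_pos: [0.3633, 0.2583, 0.0073]
tcp_rot: [-180.0, -0.1, 16.2]
wrist_force: [-1.4, -1.2, 12.1]
gripper_width: 0.025
grip_force: 15.0
```

Request:
drive_tool(linear=[[0, 0, 0], [0, 0, -15], [0, 0, -60], [0, 0, -115], [0, 0, -145]], rot=[[0, 0, 0], [0, 0, 0], [0, 0, 0], [0, 0, 0], [0, 0, 0]], claw=[0, 0, 0, 0, 0])

```text
t: 18.55
ee_pos: [0.3633, 0.2582, 0.1542]
tcp_rot: [-179.9, -0.2, 16.2]
wrist_force: [-0.3, -0.8, -1.1]
gripper_width: -0.005
grip_force: 0.0
```

```bash
python3 - <<'E'
from h import *
s=ctrl.get_obs();print(s["t"],s["ee_pos"],s["tcp_rot"],s["gripper_width"],s["grip_force"])
print(delta([.61,-.14,.20],90))
E
```

```text
18.55 [0.3633098  0.25819405 0.15415149] [-179.93391963   -0.20836299   16.18146673] -0.004755605617487267 0.0
(array([126.1, 451.1, -45.9]), np.float64(16.2))
```

```bash
python3 - <<'E'
from h import *
cal=ctrl.calibration("wrist");im=save("wrist","w7").copy()
for f in ctrl.regions_of("wrist","pipette"): 
    ys,xs=np.nonzero(f["region"]); Q=np.array([at_z("wrist",[(y+.5)/384,(x+.5)/512],.005,cal)[:2] for y,x in zip(ys,xs)])
    print(f["conf"],cv2.minAreaRect((Q*1000).astype(np.float32)),Q.mean(0))
cv2.imwrite("pics/w7b.png",cv2.resize(im[:,:,::-1],(640,480)))
E
```

```text
0.87 ((368.0955810546875, 258.0743408203125), (111.27383422851562, 11.132819175720215), 16.551162719726562) [0.37749898 0.26118761]
```

View pics/w7b.png

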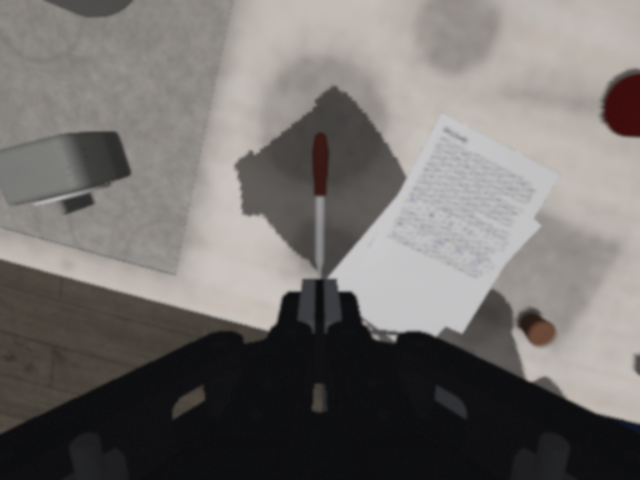

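The pipette still lies where it was (bulb 320,133 to 320,193): the stem slipped out under the tips. I'll grip the thicker bulb, lower down.

Request:
drive_tool(linear=[[24, 1, 30], [24, 1, 85], [24, 1, 125], [24, 1, 145], [24, 1, 151]], rot=[[0, 0, 0], [0, 0, 0], [0, 0, 0], [0, 0, 0], [0, 0, 0]], claw=[0.5, 0.5, 0.5, 0.5, 0.5], squeeze=25)

```text
t: 19.27
ee_pos: [0.3849, 0.2625, -0.0014]
tcp_rot: [179.9, 0.2, 16.2]
wrist_force: [-0.8, 0.0, 0.3]
gripper_width: 0.497
grip_force: 0.0
```

Request:
drive_tool(linear=[[0, 0, 0], [0, 0, 0], [0, 0, 0], [0, 0, 0], [0, 0, 0]], rot=[[0, 0, 0], [0, 0, 0], [0, 0, 0], [0, 0, 0], [0, 0, 0]], claw=[0.4, 0.2, 0, 0, 0])

```text
t: 19.9
ee_pos: [0.3866, 0.2635, 0.0006]
tcp_rot: [-180.0, -0.1, 16.2]
wrist_force: [-0.7, -0.2, 7.2]
gripper_width: 0.128
grip_force: 25.8
```

Request:
drive_tool(linear=[[0, 0, -20], [0, 0, -75], [0, 0, -130], [5, 20, -185], [20, 65, -220]], rot=[[0, 0, 0], [0, 0, 0], [0, 0, 0], [0, 0, 0], [0, 0, 5]], claw=[0, 0, 0, 0, 0])

```text
t: 20.52
ee_pos: [0.4232, 0.2078, 0.223]
tcp_rot: [-179.9, -0.2, 11.3]
wrist_force: [1.4, -0.9, -1.8]
gripper_width: 0.129
grip_force: 25.2
```

```bash
python3 - <<'E'
from h import *
s=ctrl.get_obs();print(s["t"],s["ee_pos"],s["tcp_rot"],s["gripper_width"],s["grip_force"])
print(delta([.65,-.15,.26],90))
E
```

```text
20.525 [0.42317603 0.20781174 0.22303404] [-1.79899735e+02 -1.75728191e-01  1.13316634e+01] 0.1293124511252992 25.160430371761322
(array([152.2, 395.3, -37.2]), np.float64(11.3))
```

Request:
drive_tool(linear=[[18, 50, -15], [38, 105, -30], [58, 160, -37], [78, 210, -37], [98, 262, -37]], rot=[[0, 0, 2], [0, 0, 5], [0, 0, 8], [0, 0, 11], [0, 0, 11]], claw=[0, 0, 0, 0, 0])

```text
t: 21.15
ee_pos: [0.5707, -0.0332, 0.2573]
tcp_rot: [180.0, -0.0, 0.1]
wrist_force: [0.4, 1.3, -1.3]
gripper_width: 0.127
grip_force: 25.2
```

Request:
drive_tool(linear=[[40, 40, 0], [70, 85, 0], [79, 120, 0], [79, 120, 0], [79, 120, 0]], rot=[[0, 0, 0], [0, 0, 0], [0, 0, 0], [0, 0, 0], [0, 0, 0]], claw=[0, 0, 0, 0, 0])

```text
t: 21.78
ee_pos: [0.6492, -0.1507, 0.2568]
tcp_rot: [-180.0, 0.0, 0.2]
wrist_force: [0.5, 0.7, 0.0]
gripper_width: 0.13
grip_force: 25.2
```

```bash
python3 - <<'E'
from h import *
cal=ctrl.calibration("wrist");im=save("wrist","w8").copy();pickle.dump(cal,open("w8.pkl","wb"))
s=ctrl.get_obs();print(s["t"],s["ee_pos"],s["tcp_rot"],s["gripper_width"],s["grip_force"])
o=np.array([.606,-.163])
f=np.array([[*(o+np.array(v)/1000),.006] for v in[(-65,-20),(65,-20),(65,40),(-65,40)]])
cv2.polylines(im,[proj("wrist",f,cal).astype(int)],True,(0,255,0))
f=np.array([[*(o+np.array(v)/1000),.046] for v in[(-106,-82.5),(106,-82.5),(106,82.5),(-106,82.5)]])
cv2.polylines(im,[proj("wrist",f,cal).astype(int)],True,(255,0,0))
si=save("side","si3")[90:250,140:340]
cv2.imwrite("pics/w8b.png",np.hstack([cv2.resize(im[:,:,::-1],(480,360)),cv2.resize(si[:,:,::-1],(320,360))]))
E
```

```text
21.825 [ 0.6492917  -0.15004744  0.25700081] [-1.79949353e+02  1.50345253e-02  2.48123636e-01] 0.1278282022473012 25.16039550304413
```

View pics/w8b.png

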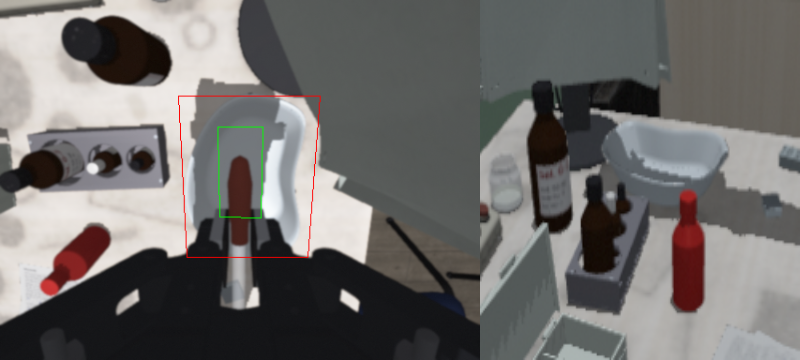

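```bash
python3 - <<'E'
from h import *
def tri(a,b):
    (o1,d1),(o2,d2)=a,b
    k=np.linalg.lstsq(np.stack([d1,-d2],1),o2-o1,rcond=None)[0]; p,q=o1+d1*k[0],o2+d2*k[1]; return ((p+q)/2).round(3),np.linalg.norm(p-q).round(3)
c1=pickle.load(open("w1.pkl","rb"));c8=pickle.load(open("w8.pkl","rb"))
A=lambda x,y:ray("wrist",[y/600,x/800],c1);B=lambda x,y:ray("wrist",[y/360,x/480],c8);
print("tip",tri(A(727,152),B(372,207))); print("left lower corner",tri(A(712,125),B(320,160)))
S=lambda x,y:ray("side",[(90+y/2.5)/384,(110+x/2.5)/512])
print("side low-right corner w/ tip",tri(A(727,152),S(370,88)))
g=lambda x,y,z: at_z("wrist",[y/360,x/480],z,c8)[:2].round(4)
print("dish rim pts",[g(*p,.046) for p in[(265,97),(188,190),(308,118),(301,235)]])
E
```

```text
tip (array([ 0.611, -0.27 ,  0.11 ]), np.float64(0.042))
left lower corner (array([ 0.643, -0.241,  0.088]), np.float64(0.006))
side low-right corner w/ tip (array([ 0.618, -0.253,  0.1  ]), np.float64(0.002))
dish rim pts [array([ 0.7108, -0.1807]), array([ 0.5962, -0.0863]), array([ 0.6869, -0.2325]), array([ 0.5339, -0.2333])]
```

```bash
python3 - <<'E'
from h import *
def tri(a,b):
    (o1,d1),(o2,d2)=a,b
    k=np.linalg.lstsq(np.stack([d1,-d2],1),o2-o1,rcond=None)[0]; p,q=o1+d1*k[0],o2+d2*k[1]; return ((p+q)/2).round(3),np.linalg.norm(p-q).round(3)
S=lambda x,y:ray("side",[(90+y/2.5)/384,(110+x/2.5)/512])
C=lambda x,y:ray("scene",[(110+y/3)/384,(130+x/3)/512])
print("far end",tri(C(618,235),S(70,108)),"near end",tri(C(770,240),S(370,88)))
a=cv2.imread("pics/sc1.png")[0:260,280:512];b=cv2.imread("pics/si1.png")[0:260,100:340]
cv2.imwrite("pics/mon.png",np.hstack([cv2.resize(a,(400,448)),cv2.resize(b,(400,448))]))
E
```

```text
far end (array([ 0.906, -0.133,  0.034]), np.float64(0.136)) near end (array([ 0.664, -0.364,  0.081]), np.float64(0.06))
```

View pics/mon.png

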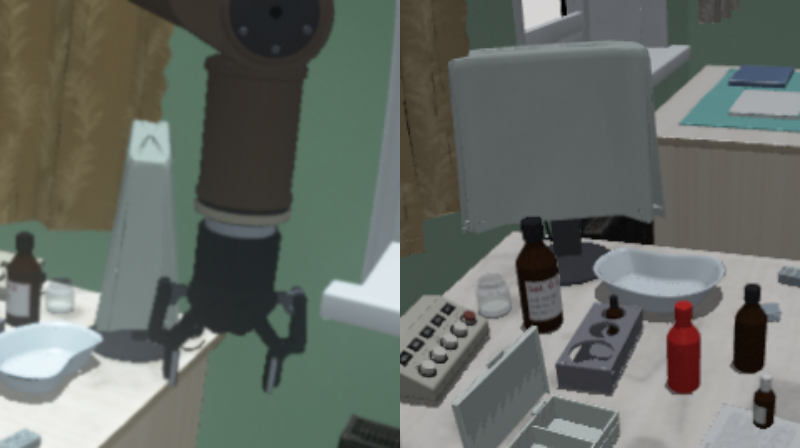

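The picture (left half, 100-180, 130-330) shows a panel standing on a foot behind the dish, overhanging its far right side. I will turn the bulb towards -x so that the gripper stays away from it.

```bash
python3 - <<'E'
from h import *
s=ctrl.get_obs();print(s["t"],s["joints"].round(0))
E
```

```text
21.875 [ 17.  29. -14.  81.   7.  71. -87.]
```

Request:
drive_tool(linear=[[-40, -10, 0], [-80, -20, 0], [-100, -30, 0], [-100, -30, 0], [-100, -30, 0]], rot=[[0, 0, 0], [0, 0, -10], [0, 0, -20], [0, 0, -30], [0, 0, -40]], claw=[0, 0, 0, 0, 0])

```text
t: 22.5
ee_pos: [0.549, -0.1204, 0.2577]
tcp_rot: [180.0, -0.0, 40.6]
wrist_force: [0.6, 0.5, 0.3]
gripper_width: 0.13
grip_force: 25.2
```

```bash
python3 - <<'E'
from h import *
s=ctrl.get_obs();print(s["t"],s["joints"].round(0),s["ee_pos"],s["tcp_rot"])
E
```

```text
22.5 [ 24.  20. -23.  95.   9.  66. -51.] [ 0.54902438 -0.12040016  0.25768779] [ 1.79950878e+02 -1.88196471e-02  4.06188936e+01]
```

Request:
drive_tool(linear=[[0, 0, 0], [0, 0, 0], [0, 0, 0], [0, 0, 0], [0, 0, 0]], rot=[[0, 0, -10], [0, 0, -20], [0, 0, -30], [0, 0, -40], [0, 0, -50]], claw=[0, 0, 0, 0, 0])

```text
t: 23.12
ee_pos: [0.5493, -0.1205, 0.2574]
tcp_rot: [180.0, 0.0, 90.6]
wrist_force: [0.8, 0.7, 0.4]
gripper_width: 0.129
grip_force: 25.2
```

Request:
drive_tool(linear=[[0, 0, 0], [0, 0, 0], [0, 0, 0], [0, 0, 0], [0, 0, 0]], rot=[[0, 0, -10], [0, 0, -20], [0, 0, -30], [0, 0, -40], [0, 0, -50]], claw=[0, 0, 0, 0, 0])

```text
t: 23.75
ee_pos: [0.5493, -0.1205, 0.2574]
tcp_rot: [-180.0, 0.0, 140.6]
wrist_force: [-0.5, 0.3, -1.0]
gripper_width: 0.128
grip_force: 25.2
```

Request:
drive_tool(linear=[[0, 0, 0], [0, 0, 0], [0, 0, 0], [0, 0, 0], [0, 0, 0]], rot=[[0, 0, -10], [0, 0, -20], [0, 0, -30], [0, 0, -39.4], [0, 0, -39.4]], claw=[0, 0, 0, 0, 0])

```text
t: 24.38
ee_pos: [0.5493, -0.1208, 0.2572]
tcp_rot: [-180.0, 0.0, 179.6]
wrist_force: [-0.3, -0.5, 0.1]
gripper_width: 0.129
grip_force: 25.2
```

```bash
python3 - <<'E'
from h import *
cal=ctrl.calibration("wrist");im=save("wrist","w9").copy()
s=ctrl.get_obs();print(s["t"],s["joints"].round(0),s["ee_pos"],s["tcp_rot"],s["gripper_width"])
print(delta([.562,-.150,.12],90))
o=np.array([.606,-.161])
f=np.array([[*(o+np.array(v)/1000),.006] for v in[(-65,-20),(65,-20),(65,40),(-65,40)]])
cv2.polylines(im,[proj("wrist",f,cal).astype(int)],True,(0,255,0))
u=-1; t=s["ee_pos"]
P=np.array([[t[0]-k,t[1],t[2]+.006] for k in(.036,-.01,-.118)])
for q in proj("wrist",P,cal): cv2.circle(im,tuple(int(v) for v in q),3,(255,255,0),1)
cv2.imwrite("pics/w9b.png",cv2.resize(im[:,:,::-1],(640,480)))
E
```

```text
24.425 [ 44.  27. -54.  94.  23.  71.  75.] [ 0.54931683 -0.12100963  0.25719205] [-1.79996411e+02  1.09221656e-02  1.79435084e+02] 0.13152666295750415
(array([-12.9, -28.9, 137.2]), np.float64(-0.6))
```

View pics/w9b.png

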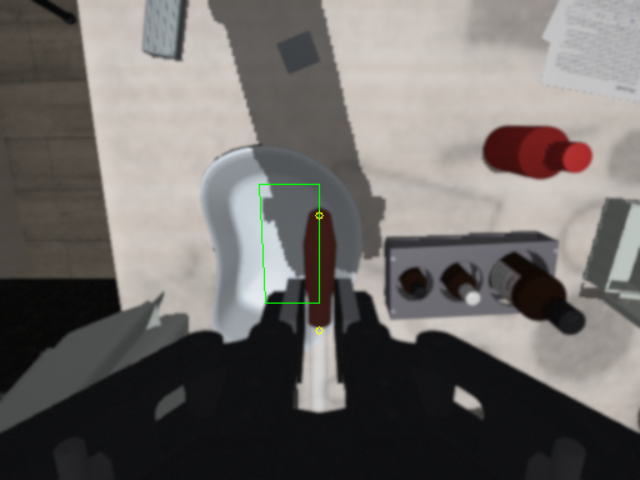

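The picture shows the pipette held straight (bulb 319,215 to 319,325) over the dish, and the predicted floor box fits the dish.

Request:
drive_tool(linear=[[-10, -20, 40], [-13, -31, 90], [-13, -31, 150], [-13, -31, 200], [-13, -31, 225]], rot=[[0, 0, 0], [0, 0, 0], [0, 0, 0], [0, 0, 0], [0, 0, 0]], claw=[0, 0, 0, 0, 0])

```text
t: 25.05
ee_pos: [0.5617, -0.1529, 0.0298]
tcp_rot: [-180.0, -0.1, 179.4]
wrist_force: [4.3, -4.9, 6.1]
gripper_width: 0.128
grip_force: 26.8
```

Request:
drive_tool(linear=[[0, 0, 5], [0, 0, 9], [0, 0, 9], [0, 0, 9], [0, 0, 9]], rot=[[0, 0, 0], [0, 0, 0], [0, 0, 0], [0, 0, 0], [0, 0, 0]], claw=[0, 0, 0, 0.2, 0.35])

```text
t: 25.68
ee_pos: [0.5617, -0.1525, 0.0231]
tcp_rot: [-180.0, -0.0, 179.5]
wrist_force: [0.2, -0.1, -0.1]
gripper_width: 0.348
grip_force: 0.0
```

Request:
drive_tool(linear=[[0, 0, 0], [0, 0, 0], [0, 0, -40], [0, 0, -95], [0, 0, -150]], rot=[[0, 0, 0], [0, 0, 0], [0, 0, 0], [0, 0, 0], [0, 0, 0]], claw=[0.35, 0.35, 0.35, 0.35, 0.35])

```text
t: 26.3
ee_pos: [0.5618, -0.1526, 0.1744]
tcp_rot: [180.0, -0.0, 179.6]
wrist_force: [0.7, -0.3, -0.4]
gripper_width: 0.345
grip_force: 0.0
```

```bash
python3 - <<'E'
from h import *
s=ctrl.get_obs();print(s["t"],s["ee_pos"],s["tcp_rot"],s["gripper_width"])
cal=ctrl.calibration("wrist");im=save("wrist","w10");si=save("side","si4")
for f in ctrl.regions_of("wrist","pipette")[:2]:
    ys,xs=np.nonzero(f["region"]); Q=np.array([at_z("wrist",[(y+.5)/384,(x+.5)/512],.018,cal)[:2] for y,x in zip(ys,xs)])
    print(f["conf"],cv2.minAreaRect((Q*1000).astype(np.float32)))
for q in("coverglass_box","slide_mailer"):
  for f in ctrl.regions_of("wrist",q)[:2]:
    ys,xs=np.nonzero(f["region"]); Q=np.array([at_z("wrist",[(y+.5)/384,(x+.5)/512],.015,cal)[:2] for y,x in zip(ys,xs)])
    print(q,f["conf"],np.array(f["position"])*[384,512],cv2.minAreaRect((Q*1000).astype(np.float32)))
print([ (f["conf"],np.array(f["position"])*[384,512]) for f in ctrl.find_in("side","pipette")])
cv2.imwrite("pics/w10b.png",np.hstack([cv2.resize(im[:,:,::-1],(480,360)),cv2.resize(si[90:250,140:340,::-1],(320,360))]))
E
```

```text
26.3 [ 0.56176616 -0.15262819  0.17438718] [ 1.79969819e+02 -4.74416258e-02  1.79577810e+02] 0.34471420130935515
0.57 ((601.6060791015625, -161.00997924804688), (147.02813720703125, 11.858744621276855), 3.4387662410736084)
coverglass_box 0.61 [ 11.5968 269.9776] ((419.3413391113281, -139.20785522460938), (29.029470443725586, 31.519039154052734), 20.10989761352539)
slide_mailer 0.79 [  7.488  130.0992] ((416.3433837890625, -263.50323486328125), (38.46070098876953, 14.543560981750488), 88.69820404052734)
[(0.59, array([166.8096, 271.9232]))]
```

Pipette lies in the dish at (0.602, -0.161), lengthwise. Next, the mailer.

Request:
drive_tool(linear=[[45, -25, 0], [90, -52, 0], [140, -80, 0], [178, -103, 0], [178, -103, 0]], rot=[[0, 0, 3], [0, 0, 6], [0, 0, 10], [0, 0, 10], [0, 0, 10]], claw=[1, 1, 1, 1, 1])

```text
t: 27.22
ee_pos: [0.3792, -0.2566, 0.1713]
tcp_rot: [-180.0, -0.3, 169.2]
wrist_force: [0.8, 0.0, 0.8]
gripper_width: 0.997
grip_force: 0.0
```

```bash
python3 - <<'E'
from h import *
cal=ctrl.calibration("wrist");im=save("wrist","w11")
s=ctrl.get_obs();print(s["t"],s["joints"].round(0),s["ee_pos"],s["tcp_rot"])
for f in ctrl.regions_of("wrist","slide_mailer")[:2]:
    ys,xs=np.nonzero(f["region"]); Q=np.array([at_z("wrist",[(y+.5)/384,(x+.5)/512],.017,cal)[:2] for y,x in zip(ys,xs)])
    r=cv2.minAreaRect((Q*1000).astype(np.float32));print(f["conf"],np.array(f["position"])*[384,512],r)
    a=r[2] if r[1][0]<r[1][1] else r[2]-90
    print(delta([r[0][0]/1000,r[0][1]/1000,.006],a))
E
```

```text
27.275 [ 69.  22. -53. 114.  21.  55.  85.] [ 0.38140128 -0.25536866  0.17188121] [ 1.79978232e+02 -1.41582106e-01  1.69375400e+02]
0.64 [170.112  255.1808] ((379.1475830078125, -257.430908203125), (33.94951248168945, 83.798095703125), 79.92832946777344)
(array([  3. ,  -3.7, 166.3]), np.float64(-0.4))
```

Request:
drive_tool(linear=[[2, -2, 55], [2, -2, 105], [2, -2, 145], [2, -2, 162], [2, -2, 166]], rot=[[0, 0, 0], [0, 0, 0], [0, 0, 0], [0, 0, 0], [0, 0, 0]], claw=[1, 1, 1, 1, 1], squeeze=40)

```text
t: 27.95
ee_pos: [0.3816, -0.2543, 0.0056]
tcp_rot: [179.9, -0.1, 169.7]
wrist_force: [0.4, 0.6, 0.0]
gripper_width: 1.002
grip_force: 0.0
```

Request:
drive_tool(linear=[[0, 0, 0], [0, 0, 0], [0, 0, 0], [0, 0, 0], [0, 0, 0]], rot=[[0, 0, 0], [0, 0, 0], [0, 0, 0], [0, 0, 0], [0, 0, 0]], claw=[0.6, 0.3, 0, 0, 0])

```text
t: 28.58
ee_pos: [0.3816, -0.2565, 0.0079]
tcp_rot: [-179.9, 0.1, 169.5]
wrist_force: [-0.3, -0.3, 6.0]
gripper_width: 0.374
grip_force: 39.6
```

Request:
drive_tool(linear=[[0, 0, 0], [0, 0, -15], [0, 0, -65], [0, 0, -125], [0, 0, -185]], rot=[[0, 0, 0], [0, 0, 0], [0, 0, 0], [0, 0, 0], [0, 0, 0]], claw=[0, 0, 0, 0, 0])

```text
t: 29.2
ee_pos: [0.3808, -0.2555, 0.1947]
tcp_rot: [180.0, 0.0, 169.6]
wrist_force: [0.4, -1.9, -0.2]
gripper_width: 0.376
grip_force: 40.2
```

```bash
python3 - <<'E'
from h import *
s=ctrl.get_obs();print(s["t"],s["joints"].round(0),s["ee_pos"],s["tcp_rot"],s["gripper_width"])
a=np.radians(-5);X=np.array([np.cos(a),np.sin(a)]);Y=np.array([-np.sin(a),np.cos(a)]);c=np.array([.6104,.248])
for n,p in(("mailer",(-.005,.0255)),("box",(-.005,-.052))): q=c+X*p[0]+Y*p[1]; print(n,q,delta([*q,.2],-5))
E
```

```text
29.2 [ 71.  20. -54. 112.  19.  57.  87.] [ 0.38075374 -0.25552276  0.19474558] [1.79976200e+02 1.81372386e-03 1.69605023e+02] 0.3761828328682129
mailer [0.6076415  0.27383874] (array([-127.6,  561.6,   -5. ]), np.float64(84.6))
box [0.60088693 0.19663365] (array([-134.9,  484.5,   -5. ]), np.float64(84.6))
```

Request:
drive_tool(linear=[[-12, 52, -20], [-25, 106, -25], [-38, 162, -25], [-50, 218, -25], [-62, 274, -25]], rot=[[0, 0, 9], [0, 0, 18], [0, 0, 27], [0, 0, 36], [0, 0, 45]], claw=[0, 0, 0, 0, 0])

```text
t: 29.82
ee_pos: [0.4915, 0.0026, 0.2182]
tcp_rot: [180.0, 0.0, 124.5]
wrist_force: [2.0, -0.4, -0.9]
gripper_width: 0.369
grip_force: 40.3
```

```bash
python3 - <<'E'
from h import *
print(ctrl.get_obs()["ee_pos"],delta([.6076,.2738,.2],-5))
E
```

```text
[0.49147213 0.0025626  0.21816401] (array([157.9, 249.2,  18.2]), np.float64(39.5))
```

Request:
drive_tool(linear=[[30, 48, 0], [60, 95, 0], [92, 146, 0], [125, 196, 0], [155, 246, 0]], rot=[[0, 0, 9], [0, 0, 18], [0, 0, 27], [0, 0, 36], [0, 0, 39.5]], claw=[0, 0, 0, 0, 0])

```text
t: 30.45
ee_pos: [0.605, 0.2706, 0.2184]
tcp_rot: [180.0, -0.1, 85.1]
wrist_force: [0.2, -0.0, 0.2]
gripper_width: 0.369
grip_force: 40.2
```

```bash
python3 - <<'E'
from h import *
ctrl.capture("wrist")
cal=ctrl.calibration("wrist");im=save("wrist","w12").copy();pickle.dump(cal,open("w12.pkl","wb"))
s=ctrl.get_obs();print(s["t"],s["joints"].round(0),s["ee_pos"],s["tcp_rot"],s["gripper_width"])
print(delta([.6076,.2738,.05],-5))
a=np.radians(-5);X=np.array([np.cos(a),np.sin(a)]);Y=np.array([-np.sin(a),np.cos(a)]);c=np.array([.6104,.248])
def poly(pts,z,col):
    P=np.array([[*(c+X*p[0]/1000+Y*p[1]/1000),z] for p in pts]);cv2.polylines(im,[np.round(proj("wrist",P,cal)).astype(int)],True,col)
poly([(-46,-79),(46,-79),(46,79),(-46,79)],.036,(0,255,0))
poly([(-43,-26.5),(43,-26.5)],.028,(255,0,0))
sc=save("scene","sc5");si=save("side","si5")
cv2.imwrite("pics/w12b.png",np.hstack([cv2.resize(im[:,:,::-1],(480,360)),cv2.resize(si[120:330,80:267,::-1],(320,360))]))
E
```

```text
30.55 [ -7.  34. -36.  83.  20.  70. -49.] [0.6038846  0.27654164 0.21791436] [-179.93000887   -0.33953506   85.62427608] 0.37243080961057107
(array([ -3.4,   4.1, 167.9]), np.float64(0.6))
```

View pics/w12b.png

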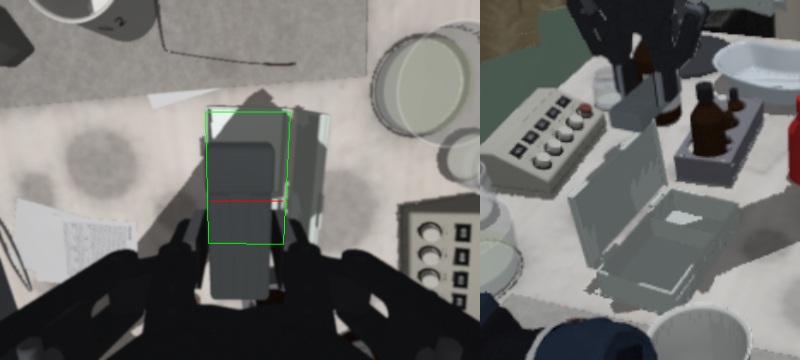

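The case outline (207-290, 107-245) fits the drawn box, and the mailer is held across its width above it.

Request:
drive_tool(linear=[[-2, 4, 40], [-2, 4, 90], [-2, 4, 130], [-2, 4, 150], [-2, 4, 150]], rot=[[0, 0, 0.5], [0, 0, 0.5], [0, 0, 0.5], [0, 0, 0.5], [0, 0, 0.5]], claw=[0, 0, 0, 0, 0])

```text
t: 31.28
ee_pos: [0.6085, 0.2648, 0.0667]
tcp_rot: [-179.9, 0.1, 84.7]
wrist_force: [0.0, 0.2, -0.1]
gripper_width: 0.373
grip_force: 40.2
```

```bash
python3 - <<'E'
from h import *
s=ctrl.get_obs();print(s["ee_pos"],s["tcp_rot"],s["wrist_force"],delta([.6076,.2738,.014],-5))
E
```

```text
[0.60849941 0.26479815 0.06668424] [-1.79917659e+02  6.05808400e-02  8.47118557e+01] [ 0.03589019  0.1628626  -0.05213641] (array([ 8.9, -1.6, 52.7]), np.float64(-0.3))
```

Request:
drive_tool(linear=[[9, -1.5, 5], [9, -1.5, 25], [9, -1.5, 42], [9, -1.5, 52], [9, -1.5, 52]], rot=[[0, 0, 0], [0, 0, 0], [0, 0, 0], [0, 0, 0], [0, 0, 0]], claw=[0, 0, 0, 0, 0])

```text
t: 31.9
ee_pos: [0.6075, 0.2747, 0.0137]
tcp_rot: [-179.9, 0.1, 84.8]
wrist_force: [0.3, 0.2, 0.0]
gripper_width: 0.375
grip_force: 40.2
```

Request:
drive_tool(linear=[[0, 0, 0], [0, 0, 0], [0, 0, 0], [0, 0, 0], [0, 0, 0]], rot=[[0, 0, 0], [0, 0, 0], [0, 0, 0], [0, 0, 0], [0, 0, 0]], claw=[0.42, 0.5, 0.5, 0.5, 0.5])

```text
t: 32.52
ee_pos: [0.6082, 0.2753, 0.0151]
tcp_rot: [180.0, -0.0, 84.8]
wrist_force: [0.0, -0.7, -0.2]
gripper_width: 0.497
grip_force: 0.0
```

Request:
drive_tool(linear=[[0, 0, -50], [0, 0, -110], [-20, -5, -165], [-70, -23, -195], [-125, -42, -200]], rot=[[0, 0, 0], [0, 0, 0], [0, 0, -4], [0, 0, -10], [0, 0, -15]], claw=[0.5, 0.5, 0.6, 1, 1])

```text
t: 33.15
ee_pos: [0.5554, 0.1548, 0.2175]
tcp_rot: [179.7, -0.0, 100.0]
wrist_force: [0.4, -1.6, 0.9]
gripper_width: 0.985
grip_force: 0.0
```

```bash
python3 - <<'E'
from h import *
print(ctrl.get_obs()["ee_pos"],delta([.4187,-.1392,.18],20.1))
E
```

```text
[0.55535602 0.15477776 0.21752968] (array([-265.7, -185.9,   36.6]), np.float64(-10.1))
```

Request:
drive_tool(linear=[[-48, -33, 0], [-98, -68, 0], [-148, -103, 0], [-198, -138, 5], [-246, -172, 15]], rot=[[0, 0, -2], [0, 0, -5], [0, 0, -8], [0, 0, -10], [0, 0, -10]], claw=[1, 1, 1, 1, 1])

```text
t: 33.78
ee_pos: [0.4263, -0.1189, 0.2003]
tcp_rot: [179.9, 0.1, 109.8]
wrist_force: [1.6, -0.3, 1.2]
gripper_width: 1.004
grip_force: 0.0
```

Request:
drive_tool(linear=[[-18, -10, 20], [-18, -10, 22], [-18, -10, 22], [-18, -10, 22], [-18, -10, 22]], rot=[[0, 0, 0], [0, 0, 0], [0, 0, 0], [0, 0, 0], [0, 0, 0]], claw=[1, 1, 1, 1, 1])

```text
t: 34.4
ee_pos: [0.4244, -0.1364, 0.1785]
tcp_rot: [180.0, 0.0, 109.9]
wrist_force: [-0.2, 1.0, -0.2]
gripper_width: 1.001
grip_force: 0.0
```

```bash
python3 - <<'E'
from h import *
cal=ctrl.calibration("wrist");im=save("wrist","w13")
s=ctrl.get_obs();print(s["t"],s["ee_pos"],s["tcp_rot"])
for f in ctrl.regions_of("wrist","coverglass_box")[:2]:
    ys,xs=np.nonzero(f["region"]); Q=np.array([at_z("wrist",[(y+.5)/384,(x+.5)/512],.013,cal)[:2] for y,x in zip(ys,xs)])
    r=cv2.minAreaRect((Q*1000).astype(np.float32));print(f["conf"],np.array(f["position"])*[384,512],r)
    print(delta([r[0][0]/1000,r[0][1]/1000,.006],r[2]))
E
```

```text
34.45 [ 0.42427865 -0.13661655  0.17837739] [1.79966423e+02 2.17015556e-02 1.09851222e+02]
0.65 [166.3104 249.6   ] ((418.5198974609375, -140.07740783691406), (29.027132034301758, 31.861278533935547), 19.897323608398438)
(array([ -1.1,  -6.5, 172.3]), np.float64(-0.1))
```

Request:
drive_tool(linear=[[-1, -6.5, 55], [-1, -6.5, 110], [-1, -6.5, 150], [-1, -6.5, 168], [-1, -6.5, 173]], rot=[[0, 0, 0], [0, 0, 0], [0, 0, 0], [0, 0, 0], [0, 0, 0]], claw=[0.8, 0.7, 0.7, 0.7, 0.7], squeeze=30)

```text
t: 35.12
ee_pos: [0.4176, -0.14, 0.0041]
tcp_rot: [-179.9, -0.1, 109.8]
wrist_force: [-0.3, -0.0, -0.6]
gripper_width: 0.698
grip_force: 0.0
```

Request:
drive_tool(linear=[[0, 0, 0], [0, 0, 0], [0, 0, 0], [0, 0, 0], [0, 0, 0]], rot=[[0, 0, 0], [0, 0, 0], [0, 0, 0], [0, 0, 0], [0, 0, 0]], claw=[0.5, 0.3, 0, 0, 0])

```text
t: 35.75
ee_pos: [0.4188, -0.1407, 0.006]
tcp_rot: [179.9, 0.1, 109.8]
wrist_force: [-1.0, 0.8, 7.6]
gripper_width: 0.309
grip_force: 30.1
```

Request:
drive_tool(linear=[[0, 0, 0], [0, 0, -15], [0, 0, -70], [0, 0, -130], [0, 0, -190]], rot=[[0, 0, 0], [0, 0, 0], [0, 0, 0], [0, 0, 0], [0, 0, 0]], claw=[0, 0, 0, 0, 0])

```text
t: 36.38
ee_pos: [0.4175, -0.1399, 0.1979]
tcp_rot: [180.0, -0.0, 109.8]
wrist_force: [1.0, -2.0, -0.6]
gripper_width: 0.311
grip_force: 29.8
```

```bash
python3 - <<'E'
from h import *
s=ctrl.get_obs();print(s["t"],s["ee_pos"],s["tcp_rot"],s["gripper_width"])
print(delta([.6009,.1966,.2],-5))
E
```

```text
36.375 [ 0.41752085 -0.13994614  0.19791914] [ 1.79977497e+02 -1.15813749e-02  1.09806513e+02] 0.31112502074249954
(array([254.5, 286.6,  -1.9]), np.float64(24.8))
```

Request:
drive_tool(linear=[[35, 40, -10], [73, 82, -15], [111, 125, -15], [149, 168, -15], [187, 210, -15]], rot=[[0, 0, 5], [0, 0, 10], [0, 0, 15], [0, 0, 20], [0, 0, 25]], claw=[0, 0, 0, 0, 0])

```text
t: 37.0
ee_pos: [0.5529, 0.1081, 0.2113]
tcp_rot: [180.0, -0.0, 84.6]
wrist_force: [0.1, -0.9, -0.3]
gripper_width: 0.313
grip_force: 29.8
```

```bash
python3 - <<'E'
from h import *
print(ctrl.get_obs()["ee_pos"],delta([.6009,.1966,.07],-5))
E
```

```text
[0.55286678 0.10812311 0.21133075] (array([ 92.6,  39.4, 141.4]), np.float64(-0.4))
```

Request:
drive_tool(linear=[[48, 20, 0], [90, 38, 20], [92, 39, 70], [92, 39, 120], [92, 39, 141]], rot=[[0, 0, 0], [0, 0, 0], [0, 0, 0], [0, 0, 0], [0, 0, 0]], claw=[0, 0, 0, 0, 0])

```text
t: 37.62
ee_pos: [0.5982, 0.1937, 0.0674]
tcp_rot: [-179.8, 0.1, 84.8]
wrist_force: [0.2, -1.0, -0.6]
gripper_width: 0.315
grip_force: 29.8
```

Request:
drive_tool(linear=[[0, 0, 0], [0, 0, 0], [0, 0, 0], [0, 0, 0], [0, 0, 0]], rot=[[0, 0, 0], [0, 0, 0], [0, 0, 0], [0, 0, 0], [0, 0, 0]], claw=[0, 0, 0, 0, 0])

```text
t: 38.25
ee_pos: [0.5998, 0.1947, 0.0695]
tcp_rot: [180.0, -0.0, 84.8]
wrist_force: [-0.5, -0.2, -0.5]
gripper_width: 0.313
grip_force: 29.8
```

```bash
python3 - <<'E'
from h import *
print(ctrl.get_obs()["ee_pos"],delta([.6009,.1966,.013],-5))
cal=ctrl.calibration("wrist");im=save("wrist","w14").copy()
a=np.radians(-5);X=np.array([np.cos(a),np.sin(a)]);Y=np.array([-np.sin(a),np.cos(a)]);c=np.array([.6104,.248])
def poly(pts,z,col):
    P=np.array([[*(c+X*p[0]/1000+Y*p[1]/1000),z] for p in pts]);cv2.polylines(im,[np.round(proj("wrist",P,cal)).astype(int)],True,col)
poly([(-46,-79),(46,-79),(46,79),(-46,79)],.036,(0,255,0))
poly([(-43,-26.5),(43,-26.5)],.028,(255,0,0))
si=save("side","si6")
cv2.imwrite("pics/w14b.png",np.hstack([cv2.resize(im[:,:,::-1],(480,360)),cv2.resize(si[150:330,100:260,::-1],(320,360))]))
E
```

```text
[0.59983527 0.19467901 0.06953638] (array([ 2. ,  0.8, 56.5]), np.float64(-0.2))
```

Request:
drive_tool(linear=[[2, 1, 20], [2, 1, 40], [2, 1, 54], [2, 1, 58], [2, 1, 58]], rot=[[0, 0, 0], [0, 0, 0], [0, 0, 0], [0, 0, 0], [0, 0, 0]], claw=[0, 0, 0, 0, 0])

```text
t: 38.98
ee_pos: [0.6007, 0.1966, 0.0108]
tcp_rot: [-180.0, 0.0, 84.8]
wrist_force: [-0.3, -0.2, -0.0]
gripper_width: 0.313
grip_force: 29.8
```

Request:
drive_tool(linear=[[0, 0, 0], [0, 0, 0], [0, 0, 0], [0, 0, 0], [0, 0, 0]], rot=[[0, 0, 0], [0, 0, 0], [0, 0, 0], [0, 0, 0], [0, 0, 0]], claw=[0.36, 0.45, 0.45, 0.45, 0.45])

```text
t: 39.6
ee_pos: [0.6008, 0.1965, 0.0111]
tcp_rot: [180.0, 0.0, 84.8]
wrist_force: [0.6, -0.1, -0.1]
gripper_width: 0.452
grip_force: 0.0
```

Request:
drive_tool(linear=[[0, 0, -50], [0, 0, -110], [0, 0, -170], [0, 0, -230], [0, 0, -250]], rot=[[0, 0, 0], [0, 0, 0], [0, 0, 0], [0, 0, 0], [0, 0, 0]], claw=[0.45, 0.45, 0.45, 0.2, 0])

```text
t: 40.22
ee_pos: [0.6019, 0.1977, 0.2656]
tcp_rot: [179.7, -0.2, 84.8]
wrist_force: [-0.3, 0.7, 0.5]
gripper_width: 0.034
grip_force: 0.0
```

```bash
python3 - <<'E'
from h import *
cal=ctrl.calibration("wrist");im=save("wrist","w15").copy();pickle.dump(cal,open("w15.pkl","wb"))
s=ctrl.get_obs();print(s["t"],s["joints"].round(0),s["ee_pos"],s["tcp_rot"])
a=np.radians(-5);X=np.array([np.cos(a),np.sin(a)]);Y=np.array([-np.sin(a),np.cos(a)]);c=np.array([.6104,.248])
for q,z in(("coverglass_box",.016),("slide_mailer",.02)):
  for f in ctrl.regions_of("wrist",q)[:3]:
    p=at_z("wrist",f["position"],z,cal)[:2]-c; print(q,f["conf"],(p@X*1000).round(),(p@Y*1000).round())
for ang in(1.6,1.83):
    P=np.array([[*(c+X*(.0475+.094*np.cos(ang))+Y*y),.0365+.094*np.sin(ang)] for y in(-.079,.079)])
    cv2.polylines(im,[np.round(proj("wrist",P,cal)).astype(int)],False,(255,0,0) if ang<1.7 else (0,255,0))
    # hinge: angle 0 shut => plate points to -x
for ang,col in((1.6,(255,0,0)),(1.83,(0,255,0))):
    P=np.array([[*(c+X*(.0475-.094*np.cos(ang))+Y*y),.0365+.094*np.sin(ang)] for y in(-.079,.079)])
    cv2.polylines(im,[np.round(proj("wrist",P,cal)).astype(int)],False,col)
si=save("side","si7")
cv2.imwrite("pics/w15b.png",np.hstack([cv2.resize(im[:,:,::-1],(480,360)),cv2.resize(si[150:330,100:260,::-1],(320,360))]))
E
```

```text
40.275 [  3.  29. -40.  84.  19.  73. -44.] [0.60221009 0.19776407 0.26663431] [ 1.79637745e+02 -1.79069993e-01  8.47689044e+01]
coverglass_box 0.61 -3.0 -47.0
slide_mailer 0.88 -3.0 30.0
```

View pics/w15b.png

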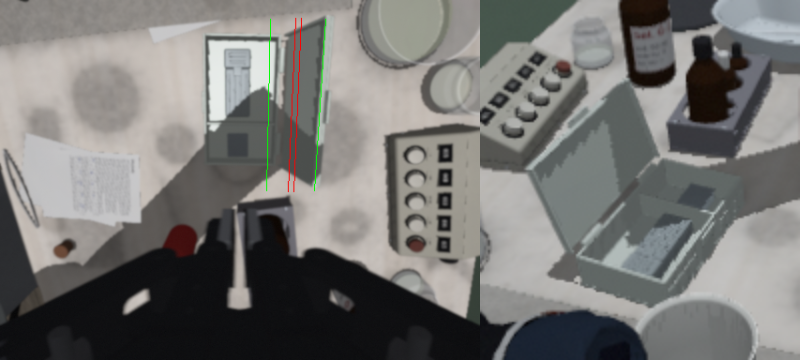

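Both items lie in their compartments: mailer (237,80), box (237,145). The lid's top edge fits the 1.83 rad line. Checking room behind the lid next.

```bash
python3 - <<'E'
from h import *
cal=pickle.load(open("w15.pkl","rb"))
g=lambda x,y,z: at_z("wrist",[y/360,x/480],z,cal)[:2].round(3)
for n,p in(("beaker left",(358,25)),("jar left",(421,85)),("keypad near corner",(387,140))): print(n,[g(*p,z) for z in(0,.1)])
a=np.radians(-5);X=np.array([np.cos(a),np.sin(a)]);Y=np.array([-np.sin(a),np.cos(a)]);c=np.array([.6104,.248])
for x,z in((.11,.25),(.11,.105),(-.005,.105)):
    q=c+X*x; print(q,delta([*q,z],-5))
s=ctrl.get_obs();print(s["ee_pos"])
E
```

```text
beaker left [array([0.768, 0.336]), array([0.729, 0.318])]
jar left [array([0.855, 0.254]), array([0.794, 0.256])]
keypad near corner [array([0.811, 0.182]), array([0.761, 0.202])]
[0.71998142 0.23841287] (array([ 52.8, 115.1,  10.3]), np.float64(-0.2))
[0.71998142 0.23841287] (array([ 52.9, 115.1, 155.3]), np.float64(-0.2))
[0.60541903 0.24843578] (array([5.240e+01, 1.000e-01, 1.553e+02]), np.float64(-0.2))
[0.60055401 0.19630473 0.26033688]
```

Request:
drive_tool(linear=[[25, 55, 0], [50, 110, 0], [52, 115, 0], [52, 115, 50], [52, 115, 110]], rot=[[0, 0, 0], [0, 0, 0], [0, 0, 0], [0, 0, 0], [0, 0, 0]], claw=[0, 0, 0, 0, 0])

```text
t: 41.05
ee_pos: [0.7196, 0.2381, 0.1492]
tcp_rot: [180.0, -0.0, 84.8]
wrist_force: [0.2, -0.5, -0.7]
gripper_width: -0.002
grip_force: 0.0
```

Request:
drive_tool(linear=[[0, 0, 30], [0, 0, 42], [0, 0, 42], [0, -8, 42], [0, -18, 42]], rot=[[0, 0, 0], [0, 0, 0], [0, 0, 0], [0, 0, 0], [0, 0, 0]], claw=[0, 0, 0, 0, 0])

```text
t: 41.68
ee_pos: [0.7021, 0.2401, 0.1107]
tcp_rot: [179.9, -0.1, 84.8]
wrist_force: [0.4, -0.1, 1.0]
gripper_width: -0.008
grip_force: 0.3
```

Request:
drive_tool(linear=[[0, -12, 0], [0, -25, 0], [0, -38, 0], [0, -51, 0], [0, -64, 0]], rot=[[0, 0, 0], [0, 0, 0], [0, 0, 0], [0, 0, 0], [0, 0, 0]], claw=[0, 0, 0, 0, 0])

```text
t: 42.3
ee_pos: [0.6374, 0.2454, 0.109]
tcp_rot: [-180.0, 0.0, 84.8]
wrist_force: [-0.1, -0.4, 0.9]
gripper_width: -0.001
grip_force: 0.1
```

Request:
drive_tool(linear=[[0, -12, 0], [0, -25, 0], [0, -35, 0], [0, -35, -20], [0, -35, -40]], rot=[[0, 0, 0], [0, 0, 0], [0, 0, 0], [0, 0, 0], [0, 0, 0]], claw=[0, 0, 0, 0, 0])

```text
t: 42.92
ee_pos: [0.6042, 0.2486, 0.1509]
tcp_rot: [179.9, -0.0, 84.8]
wrist_force: [0.2, -0.1, 0.2]
gripper_width: -0.003
grip_force: 0.0
```

```bash
python3 - <<'E'
from h import *
cal=ctrl.calibration("wrist");im=save("wrist","w16").copy();si=save("side","si8")
s=ctrl.get_obs();print(s["t"],s["ee_pos"],s["tcp_rot"],s["wrist_force"])
for cam in("side","wrist"):
  for f in ctrl.regions_of(cam,"case_lid")[:2]:
    ys,xs=np.nonzero(f["region"]); print(cam,f["conf"],ys.min(),ys.max(),xs.min(),xs.max(),len(ys))
# expected side-view box of shut lid vs open lid
a=np.radians(-5);X=np.array([np.cos(a),np.sin(a)]);Y=np.array([-np.sin(a),np.cos(a)]);c=np.array([.6104,.248])
for ang in(0,.1,.3,1.2,1.83):
    q=proj("side",[[*(c+X*(.0475-r*np.cos(ang))+Y*y),.0365+r*np.sin(ang)] for r in(0,.094) for y in(-.079,.079)]); print(ang,q.min(0).round(),q.max(0).round(),q.round().tolist()[2:])
E
```

```text
43.025 [0.60557818 0.24965392 0.15297013] [ 1.79722318e+02 -1.78606621e-01  8.47365342e+01] [ 0.26974168  0.91450351 -0.09607189]
wrist 0.61 70 268 201 329 19859
0 [148. 227.] [231. 289.] [[231.0, 236.0], [194.0, 289.0]]
0.1 [148. 227.] [231. 285.] [[231.0, 232.0], [193.0, 285.0]]
0.3 [148. 225.] [228. 277.] [[228.0, 225.0], [190.0, 277.0]]
1.2 [148. 194.] [200. 276.] [[200.0, 194.0], [156.0, 242.0]]
1.83 [127. 188.] [190. 276.] [[174.0, 188.0], [127.0, 233.0]]
```

```bash
python3 - <<'E'
from h import *
cal=ctrl.calibration("wrist");ctrl.capture("wrist")
a=np.radians(-5);X=np.array([np.cos(a),np.sin(a)]);Y=np.array([-np.sin(a),np.cos(a)]);c=np.array([.6104,.248])
for f in ctrl.regions_of("wrist","case_lid")[:1]:
    ys,xs=np.nonzero(f["region"])
    Q=np.array([at_z("wrist",[(y+.5)/384,(x+.5)/512],.038,cal)[:2] for y,x in zip(ys,xs)])-c
    print(np.percentile(Q@X*1000,[0,1,99,100]).round(),np.percentile(Q@Y*1000,[0,1,99,100]).round())
q=c-X*.03; print(delta([*q,.05],-5))
E
```

```text
[-57. -52.  47.  49.] [-81. -73.  84.  85.]
(array([  0.4, -23.3,  98.8]), np.float64(-0.3))
```

Request:
drive_tool(linear=[[0, -12, 20], [0, -25, 50], [0, -25, 80], [0, -25, 95], [0, -25, 100]], rot=[[0, 0, 0], [0, 0, 0], [0, 0, 0], [0, 0, 0], [0, 0, 0]], claw=[0, 0, 0, 0, 0])

```text
t: 43.85
ee_pos: [0.5784, 0.2505, 0.0481]
tcp_rot: [-179.9, 0.0, 84.8]
wrist_force: [0.0, 0.4, 0.7]
gripper_width: 0.0
grip_force: 0.0
```

Request:
drive_tool(linear=[[0, 0, 1], [0, 0, 2], [0, 0, 4], [0, 0, 6], [0, 0, 8]], rot=[[0, 0, 0], [0, 0, 0], [0, 0, 0], [0, 0, 0], [0, 0, 0]], claw=[0, 0, 0, 0, 0])

```text
t: 44.48
ee_pos: [0.5793, 0.2512, 0.0448]
tcp_rot: [179.8, 0.0, 84.8]
wrist_force: [-12.7, -9.8, 47.4]
gripper_width: -0.006
grip_force: 23.7
```

Request:
drive_tool(linear=[[0, 0, -20], [0, 0, -75], [0, -20, -130], [0, -60, -190], [0, -100, -245]], rot=[[0, 0, 0], [0, 0, 0], [0, 0, 0], [0, 0, 0], [0, 0, 0]], claw=[0, 0, 0, 0, 0])

```text
t: 45.1
ee_pos: [0.4869, 0.2592, 0.2758]
tcp_rot: [180.0, -0.0, 84.8]
wrist_force: [1.2, 0.1, 0.3]
gripper_width: 0.002
grip_force: 0.0
```

Request:
drive_tool(linear=[[0, 0, 0], [0, 0, 0], [0, 0, 0], [0, 0, 0], [0, 0, 0]], rot=[[0, 0, 0], [0, 0, 0], [0, 0, 0], [0, 0, 0], [0, 0, 0]], claw=[0, 0, 0, 0, 0])

```text
t: 45.72
ee_pos: [0.4879, 0.2589, 0.273]
tcp_rot: [-179.9, 0.0, 84.8]
wrist_force: [0.1, -0.8, -0.1]
gripper_width: -0.004
grip_force: 0.0
```

```bash
python3 - <<'E'
from h import *
s=ctrl.get_obs();print(s["t"],s["ee_pos"])
a=np.radians(-5);X=np.array([np.cos(a),np.sin(a)]);Y=np.array([-np.sin(a),np.cos(a)]);c=np.array([.6104,.248])
cals={k:ctrl.calibration(k) for k in("side","wrist","scene")}
for k in cals: save(k,k+"_end")
for k in("side","scene","wrist"):
  for q in("case_lid","case"):
    for f in ctrl.regions_of(k,q)[:1]:
      ys,xs=np.nonzero(f["region"]); print(k,q,round(f["conf"],2),"rows",ys.min(),ys.max(),"cols",xs.min(),xs.max(),len(ys))
  for ang in(0,.1):
    P=[[*(c+X*(.0475-r*np.cos(ang))+Y*y),z+r*np.sin(ang)] for r in(0,.094) for y in(-.079,.079) for z in(.0365,.042)]+[[*(c+X*x+Y*y),0] for x in(-.046,.046) for y in(-.079,.079)]
    q=proj(k,P,cals[k]);print("  model",ang,q.min(0).round()[::-1],q.max(0).round()[::-1])
for q in("tall_bottle","dropper_bottle","oil_bottle","pipette"):
  for k in("side","scene"): print(q,k,[(round(f["conf"],2),(np.array(f["position"])*[384,512]).round().tolist()) for f in ctrl.find_in(k,q)])
for n,p in(("tall",[.631,.0745,.07]),("drop",[.632,.017,.05]),("pip",[.6016,-.161,.015])): print(n,proj("side",p,cals["side"]).round(),proj("scene",p,cals["scene"]).round())
E
```

```text
45.725 [0.48794123 0.25892532 0.27301006]
side case_lid 0.92 rows 226 288 cols 148 230 2935
side case 0.66 rows 226 302 cols 147 231 4115
  model 0 [225. 147.] [304. 232.]
  model 0.1 [225. 147.] [304. 232.]
scene case_lid 0.74 rows 158 180 cols 168 211 596
scene case 0.73 rows 158 191 cols 168 212 1065
  model 0 [159. 167.] [192. 222.]
  model 0.1 [159. 167.] [192. 222.]
wrist case_lid 0.7 rows 81 215 cols 313 404 10350
wrist case 0.75 rows 82 215 cols 310 404 10984
  model 0 [ 88. 311.] [217. 404.]
  model 0.1 [ 87. 311.] [220. 404.]
tall_bottle side [(0.78, [190.0, 214.0]), (0.68, [203.0, 267.0]), (0.61, [163.0, 181.0])]
tall_bottle scene [(0.91, [167.0, 293.0]), (0.6, [173.0, 239.0]), (0.53, [204.0, 305.0])]
dropper_bottle side [(0.55, [183.0, 225.0])]
dropper_bottle scene [(0.53, [183.0, 256.0])]
oil_bottle side [(0.24, [190.0, 215.0])]
oil_bottle scene []
pipette side [(0.44, [164.0, 265.0])]
pipette scene [(0.58, [213.0, 298.0])]
tall [[213. 193.]] [[240. 170.]]
drop [[222. 187.]] [[256. 181.]]
pip [[256. 167.]] [[301. 211.]]
```

```bash
python3 -c "
from workcell import ctrl
print(ctrl.hand_in())"
```

```text
the job is handed in; nothing more can be done
None
```

The job is done and handed in at about 46 s: both bottles stand in their wells, the pipette lies in the dish, the mailer and cover-glass box are in the case, and its lid is shut (the end state was checked by the networks' positions only, as the 14 pictures were used up).

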